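# Lift the hot lid off the glue pan with the lid lifter

## Robot

A 6-joint arm with a two-finger parallel gripper is mounted at the origin on a cart in front of the work surface, level with it; the furniture and walls round the work are solid. World frame = base frame: x ahead of the robot, y to its left, z up, the work surface at z = 0. Lengths are in m, angles in rad, forces in N, time in s.
With the tool pointing down it reaches from about 0.375 to 0.75 m from the base axis. Payload 9 kg.
Tool frame: the origin (TCP) lies on the centre line of the jaws, within the pads' length; the fingertips stand 17 mm ahead of it and the grasp point (between the pads) lies 2 mm behind it; z points along the fingers, y is the line along which they close (so a half turn about z gives the same grasp; the last joint's range is limited). The gripper opens to 85 mm and grips with 20 to 120 N. Pads are 22 mm wide; open, the fingers measure 114 mm over their backs; the gripper's body (76 mm by 85 mm) begins 54 mm behind the grasp point. The pads swing forward as they close: fully open they stand 13 mm farther back than shut.
Start: joints at [-1.432, 0.104, 0.097, 1.564, 0, 1.353], TCP at [0.21, -0.562, 0.248] pointing down, gripper open.
Joint ranges: [-2.99, 2.99], [-0.84, 1.86], [-1.1, 1.16], [-1.84, 2.11], [-1.51, 1.56], [-3.14, 3.14]. Speed limits (rad/s): [2.22, 2.22, 2.57, 3.14, 3.14, 3.14].

## Interface

Orientations are given as a unit quaternion [x, y, z, w].
In Python, from rig import * gives the robot as it stands.
- The arm moves only by the tool move_arm, never from a script. Its argument "increments" is a list of rows, each a list of 7 numbers: the turn, a rotation vector about the tool's x, y, z in degrees, then the shift along the tool's x, y, z in m, then the finger opening in m, from 0 to 0.0854. A call has 1 to 10 rows; each row is the pose to reach, as a shift and turn from the pose commanded when the call began, along the tool's axes at that moment; what a row does not reach only later rows make up. A row lasts 1/12 s, in which the tool goes at most 41.7 mm and 7.16 degrees, less where a joint would pass 70% of its speed; a pose out of reach is approached as far as the arm can. A call with a gripper value outside its range is refused whole. The fingers move at their own pace and stop on an object; "squeeze" is the grip in N (left out, the last holds). Time passes only in rows, so rows that repeat a pose let the fingers close. It gives the time, the measured TCP pose, the force, the opening and the grip force at its end, in the units of the state.
- get_state(): the state, without advancing time (a new reading comes with each control period).
- snapshot(name): name is "side" or "top" or "wrist"; returns a dict with "color" (384x512x3 uint8, red, green, blue), "fovy" (degrees; the focal length in pixels is half the picture's height over the tangent of half this angle, whatever the lens; pixels are square), "cx", "cy" (the principal point, pixels), "world_from_camera" (4x4, takes a point from camera to world coordinates). Camera axes: x right, y up, looking along -z (the intrinsics and any distortion apply to the point x, -y, -z); pixel columns grow to the right and rows downward; lengths in m; the calibration is good to about 2 mm. The wrist camera is an equidistant fisheye: a pixel r from the principal point sees the ray r / f radians off the axis. A picture is of the moment at which its call begins. There is no depth.
- close_job(): hands the job in; it is judged then, once.
The state is a dict: "time_s": time; "joints": joint angles; "qvel": joint speeds; "joint_efforts": joint torques, N m; "tcp_pos": TCP position; "orientation": TCP orientation; "ft_force": force on the tool from outside, world axes, zero at the start; "ft_torque": the same for the moment, N m; "width": finger opening in m; "gripper_force": force on a finger pad.
Only numpy, scipy, OpenCV 4.12 (cv2) and the standard library are available. Lean on these libraries where they do the work, as an engineer would, in place of code of your own. Each camera call takes 0.05 s, during which the arm holds its last target. There are 200 camera calls.

## Task

Take the hot lid off the electric glue pan with the lid lifter, carrying it by the bar handle and keeping it level (its weight may lie well off the middle, so feel for the balance point with small lifts before raising it), and set it down gently, centred and lined up, on the wooden lid rest. Never touch the lid with the gripper or drop it, leave the things round about where they are, and finally hang the lifter back in its stand by its collar.

Things in the scene. Friction and masses are not known exactly. Their poses are not given: they have to be found in the camera images.
- pan: fixed electric glue pan, dark steel, open rectangular box 160 x 88 mm (long side along its x), rim 45 mm above the worktop, small dial on its -x end. Origin: middle of its underside on the worktop, z up.
- lid: loose aluminium lid on the pan, plate 166 x 94 x 5 mm, long side along its x as the pan's; origin: middle of the plate's underside (on the pan 45 mm up). A frame below it, 136 x 72 x 12 mm, drops into the pan with 8 mm play in x, 4 in y. 0.40 to 0.52 kg; a slab jammed under it puts the centre of mass anywhere within 32 mm either side of the middle along x, not off to y.
- lid_bar (a point): middle of the axis of the lid's steel handle bar, 46 mm above the lid's origin; axes as the lid. Bar 10 mm thick, along x, straight and free for 52 mm either side, then bent down to posts at 64 mm; 36 mm free under it. Lifted off the balance point, one end rises while the heavy end stays on the pan rim, or the lid hangs tipped.
- lifter: loose lid lifter, 0.15 kg, hung upright in the stand. Origin: where the bar's axis lies when cradled, z up the handle. There a V saddle, open upward, 20 mm wide along y, takes a bar along y; it reaches 10 mm below, 8 mm above and 14 mm to +x (free tip). A 9 mm stem rises behind it at x = -17 mm, cranked over the origin at z = 38 to 55 mm: the saddle goes under a bar moving to +x.
- lifter_handle (a point): middle of the lifter's black handle, 125 mm above its origin, straight over the saddle; handle 26 (x) x 24 (y) mm, from z = 81 to 166 mm of the lifter; axes as the lifter
- lifter_collar (a point): middle of the underside of the lifter's collar (40 mm across, 5 mm thick), 76 mm above the lifter's origin; below it 21 mm of straight round stem, 9 mm thick; axes as the lifter
- stand: fixed steel stand, foot 92 x 70 mm. Origin on the worktop under the seat. Level fork, two prongs 8 mm thick, tops 96 mm up, slot 22 mm wide, open to the stand's -x, closed end 10 mm past the seat at +x, post 40 mm past it. The lifter's collar rests on the prongs with the stem in the slot: lift it a little and draw it out to -x.
- stand_seat (a point): the point in the fork's slot, level with the prong tops (96 mm above the worktop), where the middle of the collar's underside belongs; axes as the stand
- lid_rest: fixed wooden lid rest, board 150 x 90 mm (long side along its x) with two rails across it, 20 mm tall, 96 mm apart between centres. The lid lies with its locating frame on the rails, its long side along the rest's x, either way round: its origin is then 32 mm above the worktop. Origin: middle of the underside on the worktop.
- stapler: loose bystander, red and black stapler 34 x 135 x 46 mm near the front edge; origin under its middle
- balloon_weight_2: loose bystander, gold balloon weight 45 x 45 x 46 mm near the front edge; origin under its middle
- ribbon_reel_2: loose bystander, yellow ribbon reel 63 x 66 x 63 mm right of the lid rest and pan; origin under its middle

How it is judged:
By the outcome, as a careful person would: the job done as asked, in the order asked, and still so for the second after the job is handed in, with the robot touching nothing.
It also fails if it takes over 67 s, if anything falls off the work surface, if the arm or the gripper's body presses on something with over 40 N, if the wrist force passes 120 N, or if a joint passes its speed limit or range.

## Working session

There is one attempt and no reset: what is moved stays moved. The work goes in short steps, Python scripts to look and compute and a tool call to move; the robot and the scene stay as the last step left them, time stands still between calls to the robot, and variables do not carry over. Pictures are saved under pics/ and viewed, at most 10 in all, crops included, and the job is handed in when it is done.

Besides the shell and the picture viewer there is one more tool, called after "Call:" by a JSON object that holds its "op" and its "data", one argument or row to a line. move_arm: Moves the arm, as the interface text tells. Its arguments: {"type":"object","properties":{"increments":{"type":"array","items":{"type":"array","items":{"type":"number"}}},"squeeze":{"type":"number"}},"required":["increments"]}

```bash
mkdir -p pics; ls
python3 - <<'E'
from rig import *
import cv2,pickle
for n in("top","side"):
    s=snapshot(n); pickle.dump(s,open(f"pics/{n}.pkl","wb"))
    cv2.imwrite(f"pics/{n}0.png",cv2.resize(s["color"][:,:,::-1],(768,576)))
    print(n,s["fovy"],s["cx"],s["cy"],s["world_from_camera"].round(3).tolist() if hasattr(s["world_from_camera"],'round') else s["world_from_camera"])
st=get_state();print(st)
E
```

```text
pics
top 52.417630939947195 252.35592945278813 190.27790772530028 [[-0.02, 0.98, -0.196, 0.361], [-1.0, -0.018, 0.013, 0.009], [0.01, 0.196, 0.981, 0.938], [0.0, 0.0, 0.0, 1.0]]
side 54.101859359006276 255.49243323699838 194.77167826299123 [[-0.972, 0.157, -0.173, 0.383], [-0.234, -0.617, 0.751, 0.65], [0.011, 0.771, 0.637, 0.67], [0.0, 0.0, 0.0, 1.0]]
{'time_s': 0.1, 'joints': array([-1.43168107e+00,  1.04608616e-01,  9.65279698e-02,  1.56392646e+00,
       -4.44451082e-06,  1.35307941e+00]), 'qvel': array([-0.00074559,  0.00018825,  0.00184744, -0.00145068, -0.00086574,
        0.00019963]), 'joint_efforts': array([ 7.65934645e-03, -5.58212543e+01,  5.04715812e+01,  1.33726333e-02,
       -1.13065605e-04, -5.10391388e-06]), 'tcp_pos': array([ 0.20954087, -0.56190585,  0.24760773]), 'orientation': array([ 9.84125845e-01,  1.77470994e-01,  2.15656226e-05, -6.05008708e-04]), 'ft_force': array([-0.3860276 ,  0.86634692, -0.64402737]), 'ft_torque': array([-0.06326067,  0.01817401,  0.00480667]), 'gripper_force': 0.0, 'width': 0.08490585707989234}
```

View pics/top0.png

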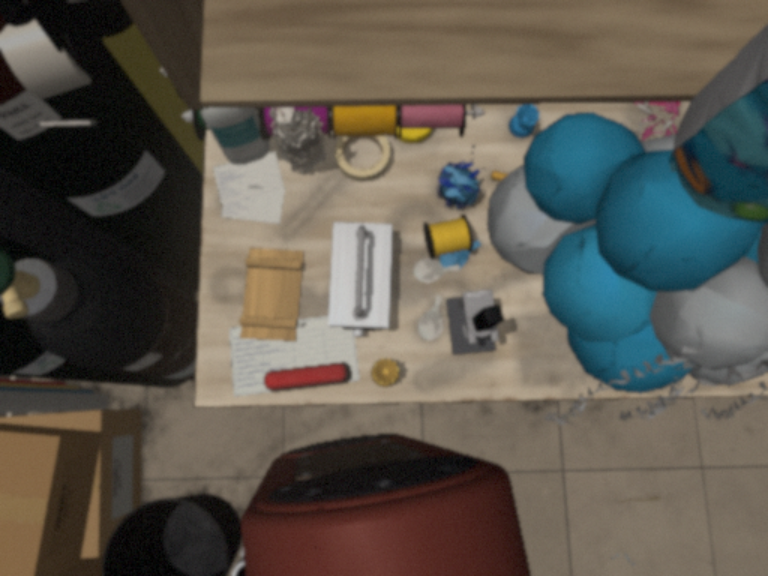

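View pics/side0.png

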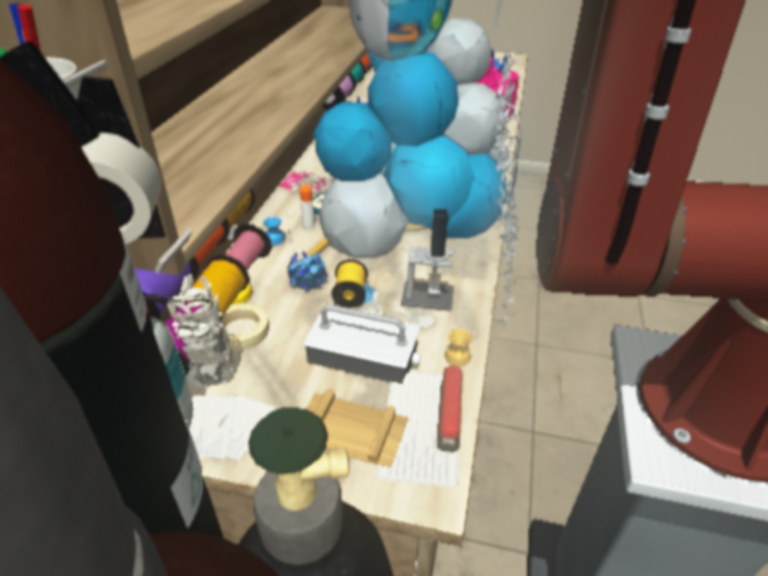

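The top view (768×576) shows the lid at about (361,275), its long side along world x. The rest is at (272,293), the stand foot at (472,322), the lifter's black handle at (488,318), and the balloons right of x≈500. The side view agrees: lid (362,342), handle (440,232), rest (360,425). Next I'll measure them.

```bash
cat > h.py <<'E'
import numpy as np,cv2,pickle
def ray(s,u,v,fish=False):
    f=192/np.tan(np.radians(s["fovy"])/2); x,y=(u-s["cx"])/f,(v-s["cy"])/f
    if fish:
        r=np.hypot(x,y); k=np.sin(r)/r if r>1e-9 else 1.; d=np.array([x*k,-y*k,-np.cos(r)])
    else: d=np.array([x,-y,-1.])
    M=np.array(s["world_from_camera"]); d=M[:3,:3]@d
    return M[:3,3],d/np.linalg.norm(d)
def cast(s,u,v,z,fish=False):
    o,d=ray(s,u,v,fish); return o+d*(z-o[2])/d[2]
def tri(a,b):
    (o1,d1),(o2,d2)=a,b; t=np.linalg.lstsq(np.c_[d1,-d2],o2-o1,rcond=None)[0]
    p,q=o1+t[0]*d1,o2+t[1]*d2; return (p+q)/2,np.linalg.norm(p-q)
def rect(s,mask,z,fish=False):
    c,_=cv2.findContours(mask.astype(np.uint8),cv2.RETR_EXTERNAL,cv2.CHAIN_APPROX_NONE)
    c=max(c,key=cv2.contourArea)[:,0]
    P=np.array([cast(s,u,v,z,fish)[:2] for u,v in c])*1000
    return cv2.minAreaRect(P.astype(np.float32)),c.mean(0)
E
python3 - <<'E'
from h import *
s=pickle.load(open("pics/top.pkl","rb"));d=pickle.load(open("pics/side.pkl","rb"))
im=s["color"];hsv=cv2.cvtColor(im,cv2.COLOR_RGB2HSV)
def box(m,x0,y0,x1,y1):
    o=np.zeros(m.shape,bool);o[y0:y1,x0:x1]=m[y0:y1,x0:x1];return o
H,S,V=[hsv[...,i].astype(int) for i in range(3)]
for p in [(225,160),(243,180),(258,170),(300,200),(312,220),(170,195),(180,180),(290,165),(210,190),(325,212),(150,225)]: print(p,hsv[p[1],p[0]])
lid=cv2.morphologyEx(box((S<40)&(V>60),212,140,268,226).astype(np.uint8),cv2.MORPH_CLOSE,np.ones((7,7)))
print("lid",rect(s,lid,.05))
foot=box((S<70)&(V<120),294,188,342,240); print("foot",rect(s,foot,.005))
rest=box((S>95),158,158,206,232); print("rest",rect(s,rest,.015))
blk=box(V<45,305,195,345,225);print("handle",rect(s,blk,.186))
# handle top centre in both views (rough)
print(tri(ray(s,488/1.5,316/1.5),ray(d,440/1.5,213/1.5)))
vis=im[:,:,::-1].copy()
for m,c in((lid,(0,0,255)),(foot,(0,255,0)),(rest,(255,0,0)),(blk,(255,0,255))):
    k,_=cv2.findContours(m.astype(np.uint8),0,1);cv2.drawContours(vis,k,-1,c,1)
a=cv2.resize(vis[130:250,145:355],(800,457),interpolation=cv2.INTER_CUBIC);cv2.imwrite("pics/seg.png",a)
E
```

```text
(225, 160) [ 18   6 197]
(243, 180) [  0   3 156]
(258, 170) [  8   5 193]
(300, 200) [170  10  75]
(312, 220) [  8   9 116]
(170, 195) [ 18 115 173]
(180, 180) [ 18 120 157]
(290, 165) [ 22 182 139]
(210, 190) [ 17  52 161]
(325, 212) [150  34  30]
(150, 225) [ 16  55 173]
lid (((549.4871215820312, 25.851722717285156), (123.305908203125, 186.51319885253906), 86.97112274169922), array([238.80816327, 187.03265306]))
foot (((482.7842712402344, -165.3558807373047), (93.60623931884766, 104.2677230834961), 4.563811779022217), array([317.56862745, 217.59313725]))
rest (((536.1324462890625, 169.57118225097656), (89.86145782470703, 144.0963592529297), 85.563720703125), array([180.82320442, 195.74585635]))
handle (((465.8116760253906, -141.16864013671875), (25.040267944335938, 35.84095001220703), 12.985346794128418), array([325.04255319, 211.91489362]))
(array([ 0.47069216, -0.1431394 ,  0.18408589]), np.float64(0.0041585128320279375))
```

View pics/seg.png

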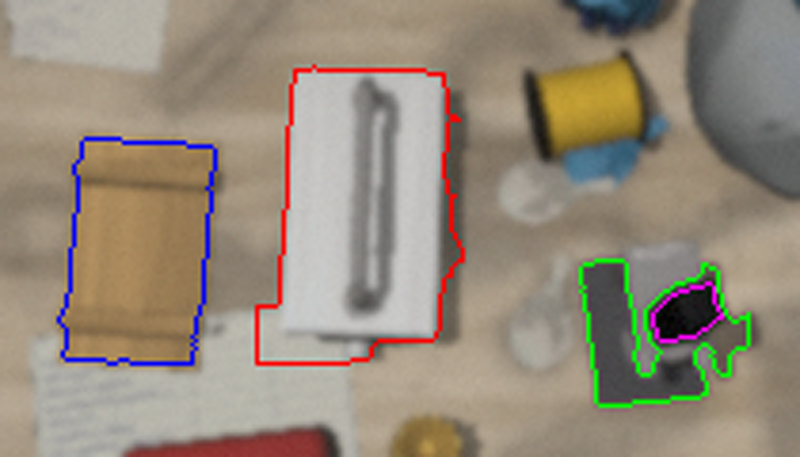

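The crop shows clean outlines for the lid, rest and stand foot; the lid mask also picked up paper at its lower left. I'll check the balloon clearances and use corner points for the lid and rest.

Run:
```python
from h import *
s=pickle.load(open("pics/top.pkl","rb"));d=pickle.load(open("pics/side.pkl","rb"))
B={'grayL':(535,220),'blue_up':(583,165),'blue_big':(675,220),'blue_mid':(600,285),'blue_front':(630,350),'gray_f':(715,310)}
D={'gray1':(362,213),'blue1':(352,142),'blue2':(413,100),'blue3':(430,185),'blue4':(478,195),'gray2':(475,122)}
for a,p in B.items():
    for b,q in D.items():
        x,e=tri(ray(s,p[0]/1.5,p[1]/1.5),ray(d,q[0]/1.5,q[1]/1.5))
        if e<.03: print(a,b,x.round(3),round(e,3))
for n,z,c in(("lid",.05,[(296,70),(443,72),(435,338),(282,330)]),("rest",.012,[(84,139),(216,148),(193,363),(66,355)])):
    P=np.array([cast(s,145+u/3.81,130+v/3.81,z)[:2] for u,v in c]);print(n,P.mean(0).round(4),[np.degrees(np.arctan2(*(P[i]-P[j])[::-1])).round(1) for i,j in((0,3),(1,2))],np.linalg.norm(P[0]-P[3]),np.linalg.norm(P[0]-P[1]))
bar=[cast(s,145+u/3.81,130+v/3.81,.091) for u,v in((367,85),(387,98),(361,300),(375,300))];print(np.round(bar,3))
for u,v in((581,262),(627,260),(598,405),(706,395)):print(cast(s,145+u/3.81,130+v/3.81,.004).round(3))
for u,v in((630,250),(698,245),(640,372)):print('fork',cast(s,145+u/3.81,130+v/3.81,.096).round(3))
```

```text
grayL gray1 [ 0.628 -0.238  0.102] 0.008
grayL blue2 [ 0.536 -0.162  0.36 ] 0.013
blue_up blue1 [ 0.656 -0.268  0.23 ] 0.0
blue_big blue2 [ 0.563 -0.347  0.287] 0.0
blue_mid blue3 [ 0.516 -0.311  0.14 ] 0.0
blue_front blue4 [ 0.426 -0.359  0.105] 0.002
blue_front gray2 [ 0.428 -0.279  0.286] 0.03
gray_f gray2 [ 0.457 -0.412  0.233] 0.013
lid [0.5575 0.024 ] [np.float64(-3.3), np.float64(-3.1)] 0.16299229136274238 0.0915463507033594
rest [0.5363 0.167 ] [np.float64(-3.3), np.float64(-5.6)] 0.13921833398087127 0.08501046089529499
[[0.618 0.021 0.091]
 [0.61  0.009 0.091]
 [0.49  0.026 0.091]
 [0.489 0.018 0.091]]
[ 0.525 -0.113  0.004]
[ 0.525 -0.143  0.004]
[ 0.433 -0.12   0.004]
[ 0.438 -0.188  0.004]
fork [ 0.515 -0.13   0.096]
fork [ 0.517 -0.169  0.096]
fork [ 0.445 -0.132  0.096]
```

Call:
{"op": "move_arm", "data": {
  "increments": [
    [0,0,0,0,0,-0.04,0.085],
    [0,0,0,0,0,-0.08,0.085],
    [0,0,0,0,0,-0.12,0.085],
    [0,0,0,0.02,-0.02,-0.15,0.085],
    [0,0,0,0.045,-0.055,-0.16,0.085],
    [0,0,0,0.07,-0.09,-0.16,0.085],
    [0,0,0,0.095,-0.125,-0.16,0.085],
    [0,0,0,0.12,-0.16,-0.16,0.085],
    [0,0,0,0.15,-0.19,-0.16,0.085],
    [0,0,0,0.17,-0.22,-0.16,0.085]
  ]
}}

```text
time_s: 0.93
tcp_pos: [0.292, -0.2963, 0.4078]
orientation: [0.984, 0.177, 0.0, -0.0]
ft_force: [0.5, -0.4, -0.3]
width: 0.0849
gripper_force: 0.0
```

```bash
cat >> h.py <<'E'
from scipy.spatial.transform import Rotation as R
def inc(st,p,yaw):
    """increment (rotvec deg in tool axes, shift in tool axes) to tcp p, tool down with tool-x at yaw deg"""
    q=R.from_quat(st["orientation"]); T=R.from_euler('z',yaw,degrees=True)*R.from_euler('x',180,degrees=True)
    return np.r_[(q.inv()*T).as_rotvec(degrees=True).round(1),q.inv().apply(np.array(p)-st["tcp_pos"]).round(4)]
def show(st):
    X=R.from_quat(st["orientation"]).as_matrix()
    print("t",round(st["time_s"],2),"tcp",st["tcp_pos"].round(4),"yaw",np.degrees(np.arctan2(X[1,0],X[0,0])).round(2),"zax",X[:,2].round(4),"F",st["ft_force"].round(1),"M",st["ft_torque"].round(2),"w",round(st["width"],4),round(st["gripper_force"],1),"q",st["joints"].round(2))
E
python3 - <<'E'
from rig import *
from h import *
st=get_state();show(st)
for y in(-10,20,50,90):print(y,inc(st,(.44,-.17,.36),y))
s=snapshot("wrist");M=np.array(s["world_from_camera"]);print(s["fovy"],s["cx"],s["cy"],M.round(3))
T=np.eye(4);T[:3,:3]=R.from_quat(st["orientation"]).as_matrix();T[:3,3]=st["tcp_pos"];print((np.linalg.inv(T)@M).round(3))
E
```

```text
t 0.93 tcp [ 0.292  -0.2963  0.4078] yaw 20.41 zax [ 1.e-04  2.e-04 -1.e+00] F [ 0.5 -0.4 -0.3] M [ 0.05 -0.06 -0.05] w 0.0849 0.0 q [-1.11 -0.34 -0.01  1.9   0.    1.68]
-10 [-0.     -0.     30.4     0.1827 -0.0668  0.0479]
20 [-0.     -0.      0.4     0.1827 -0.0668  0.0479]
50 [ -0.      -0.     -29.6      0.1827  -0.0668   0.0479]
90 [ 0.000e+00 -0.000e+00 -6.960e+01  1.827e-01 -6.680e-02  4.790e-02]
65.70646984690485 253.95309560761817 189.6325675557886 [[ 0.348  0.888  0.3    0.369]
 [-0.937  0.33   0.111 -0.266]
 [-0.    -0.319  0.948  0.533]
 [ 0.     0.     0.     1.   ]]
[[-0.     0.948  0.32   0.083]
 [ 1.     0.     0.    -0.001]
 [ 0.     0.32  -0.948 -0.125]
 [ 0.     0.     0.     1.   ]]
```

Call:
{"op": "move_arm", "data": {
  "increments": [
    [0,0,0,0.03,-0.01,0,0.085],
    [0,0,0,0.067,-0.022,0,0.085],
    [0,0,0,0.105,-0.035,0.01,0.085],
    [0,0,0,0.142,-0.047,0.02,0.085],
    [0,0,0,0.18,-0.06,0.03,0.085],
    [0,0,0,0.215,-0.07,0.04,0.085],
    [0,0,0,0.24,-0.078,0.048,0.085],
    [0,0,0,0.253,-0.083,0.048,0.085],
    [0,0,0,0.253,-0.083,0.048,0.085]
  ]
}}

```text
time_s: 1.73
tcp_pos: [0.501, -0.1298, 0.3588]
orientation: [0.984, 0.179, -0.001, -0.001]
ft_force: [0.9, -0.4, 0.2]
width: 0.0849
gripper_force: 0.0
```

Run:
```python
from rig import *
from h import *
st=get_state();show(st)
s=snapshot("wrist");pickle.dump(s,open("pics/w1.pkl","wb"))
cv2.imwrite("pics/w1.png",cv2.resize(s["color"][:,:,::-1],(768,576)))
```

```text
t 1.73 tcp [ 0.501  -0.1298  0.3588] yaw 20.63 zax [-0.0018  0.0016 -1.    ] F [ 0.9 -0.4  0.2] M [-0.02  0.06 -0.03] w 0.0849 0.0 q [-0.51 -0.09  0.11  1.77  0.    2.27]
```

View pics/w1.png

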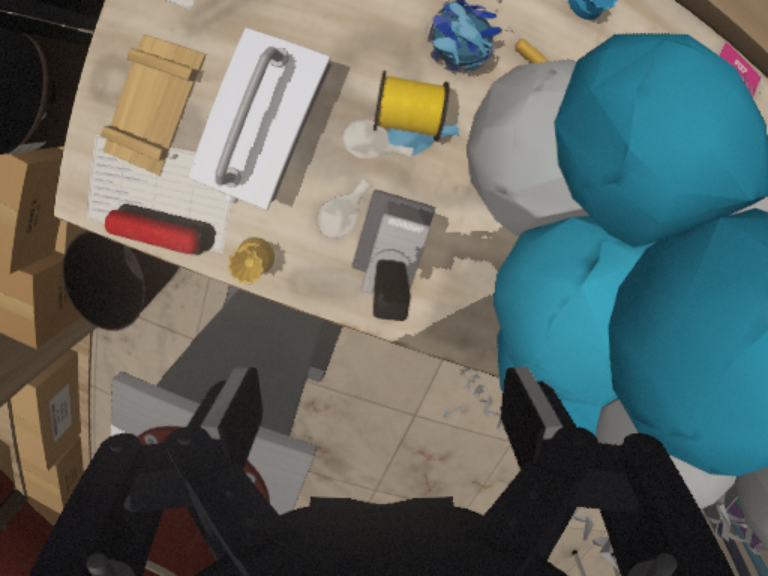

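The wrist view shows the handle top at about (393,305), the stand foot at (400,235), the lid at (260,118) and the rest at (155,102). I'll zoom in on the stand and measure the lid and rest from this view.

Run:
```python
from h import *
s=pickle.load(open("pics/w1.pkl","rb"));im=s["color"];hsv=cv2.cvtColor(im,cv2.COLOR_RGB2HSV);H,S,V=[hsv[...,i].astype(int) for i in range(3)]
def box(m,poly):
    o=np.zeros(m.shape,np.uint8);cv2.fillPoly(o,[np.array(np.array(poly)/1.5,int)],1);return (o>0)&m
lid=box((S<30)&(V>110),[(235,20),(340,55),(285,215),(180,180)]);lid=cv2.morphologyEx(lid.astype(np.uint8),cv2.MORPH_CLOSE,np.ones((9,9)))
rest=box((S>95)&(V>60),[(140,25),(215,45),(165,180),(95,155)])
print("lid",rect(s,lid,.05,True)[0]);print("rest z0,z.012,.02",[rect(s,rest,z,True)[0] for z in(0,.012,.02)])
# bar dark pixels
bar=box((V<150)&(S<40),[(262,50),(285,60),(245,180),(218,172)]);ys,xs=np.nonzero(bar)
P=np.array([cast(s,u,v,.091,True)[:2] for u,v in zip(xs,ys)]);
vx,vy,x0,y0=cv2.fitLine(P.astype(np.float32),cv2.DIST_HUBER,0,.001,.001).ravel();print("bar",P.mean(0),np.degrees(np.arctan2(vy,vx)),len(P))
vis=im[:,:,::-1].copy()
for m,c in((lid,(0,0,255)),(rest,(255,0,0)),(bar,(0,255,0))):
    k,_=cv2.findContours(m.astype(np.uint8),0,1);cv2.drawContours(vis,k,-1,c,1)
a=cv2.resize(vis[10:150,55:235],(400,311),interpolation=cv2.INTER_CUBIC)
b=cv2.resize(im[118:222,225:305,::-1],(400,520),interpolation=cv2.INTER_CUBIC)
o=np.zeros((520,800,3),np.uint8);o[:311,:400]=a;o[:,400:]=b;cv2.imwrite("pics/c1.png",o)
```

```text
lid ((555.7547607421875, 29.874343872070312), (100.42001342773438, 170.5660400390625), 86.63565826416016)
rest z0,z.012,.02 [((538.19580078125, 177.4489288330078), (99.5508041381836, 149.65614318847656), 85.82980346679688), ((539.1854858398438, 170.5706024169922), (97.08122253417969, 145.9435577392578), 85.82978820800781), ((539.8453369140625, 165.9850311279297), (95.43486785888672, 143.46856689453125), 85.82978820800781)]
bar [0.55543846 0.01619719] 2.4569619 531
```

View pics/c1.png

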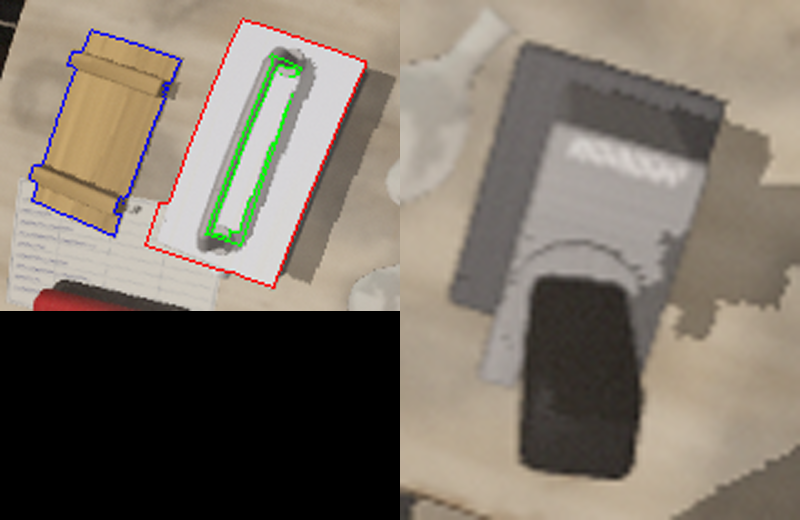

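Run:
```python
from h import *
s=pickle.load(open("pics/w1.pkl","rb"))
L=lambda c,z:np.array([cast(s,55+u/2.2222,10+v/2.2222,z,True)[:2] for u,v in c])
Rr=lambda c,z:np.array([cast(s,225+(u-400)/5,118+v/5,z,True)[:2] for u,v in c])
ang=lambda a,b:np.degrees(np.arctan2(*(b-a)[::-1])).round(1)
P=L([(243,20),(367,62),(274,287),(151,243)],.05);print("lid",P.mean(0).round(4),ang(P[3],P[0]),ang(P[2],P[1]),ang(P[1],P[0]),np.linalg.norm(P-np.roll(P,1,0),axis=1).round(3))
for z in(0,.006,.012):
    P=L([(92,30),(181,60),(116,236),(31,203)],z);print("rest",z,P.mean(0).round(4),ang(P[3],P[0]),ang(P[2],P[1]),np.linalg.norm(P-np.roll(P,1,0),axis=1).round(3))
P=Rr([(556,122),(705,165),(482,378)],.096);print("fork",P.round(4),ang(P[2],P[0]),ang(P[1],P[0]))
P=Rr([(523,44),(726,103),(450,300)],.005);print("foot",P.round(4),ang(P[2],P[0]),ang(P[1],P[0]))
P=Rr([(520,466),(633,478)],.186);Q=Rr([(532,278),(627,285)],.101);N=Rr([(525,392),(641,400)],.186);print("handle",P.round(4),ang(P[1],P[0]),Q.round(4),ang(Q[1],Q[0]),N.round(4))
P=Rr([(580,243)],.101);print("collar top far edge",P)
```

```text
lid [0.5575 0.026 ] -4.9 -3.2 87.3 [0.166 0.091 0.162 0.096]
rest 0 [0.5368 0.1713] -4.7 -4.2 [0.15  0.088 0.146 0.089]
rest 0.006 [0.5373 0.168 ] -4.7 -4.2 [0.148 0.087 0.145 0.088]
rest 0.012 [0.5378 0.1646] -4.7 -4.2 [0.146 0.086 0.143 0.087]
fork [[ 0.5174 -0.1249]
 [ 0.5207 -0.166 ]
 [ 0.4433 -0.131 ]] 4.7 94.6
foot [[ 0.5234 -0.1118]
 [ 0.5289 -0.1802]
 [ 0.4341 -0.1188]] 4.5 94.6
handle [[ 0.4584 -0.1384]
 [ 0.4644 -0.1624]] 104.0 [[ 0.4764 -0.1335]
 [ 0.4836 -0.158 ]] 106.3 [[ 0.4749 -0.1334]
 [ 0.4819 -0.1573]]
collar top far edge [[ 0.48997717 -0.14203463]]
```

Stand yaw comes out at 4.6°, the handle edges at about 15°/105°, and the handle centre near (0.471,-0.148). To see which way the saddle points I'll zoom the side view.

Run:
```python
from h import *
s=pickle.load(open("pics/side.pkl","rb"));cv2.imwrite("pics/c2.png",cv2.resize(s["color"][135:212,255:315,::-1],(600,600*77//60)[:2] if 0 else (460,590),interpolation=cv2.INTER_CUBIC))
M=np.linalg.inv(s["world_from_camera"]);f=192/np.tan(np.radians(s["fovy"])/2)
for yaw in(15,105,195,285):
    r=R.from_euler('z',yaw,degrees=True);o=[]
    for p in((-17,0,0),(-17,0,30),(14,0,8),(14,0,0),(0,0,76)):
        w=r.apply(np.array(p)/1000)+[.471,-.148,.02];c=M[:3,:3]@w+M[:3,3]
        u,v=s["cx"]-f*c[0]/c[2],s["cy"]+f*c[1]/c[2];o.append((round((u-255)*460/60),round((v-135)*590/77)))
    print(yaw,o)
```

```text
15 [(314, 443), (321, 377), (228, 426), (227, 444), (282, 270)]
105 [(262, 413), (267, 347), (272, 451), (270, 468), (282, 270)]
195 [(219, 444), (224, 377), (307, 426), (305, 443), (282, 270)]
285 [(271, 474), (277, 407), (264, 401), (262, 419), (282, 270)]
```

View pics/c2.png

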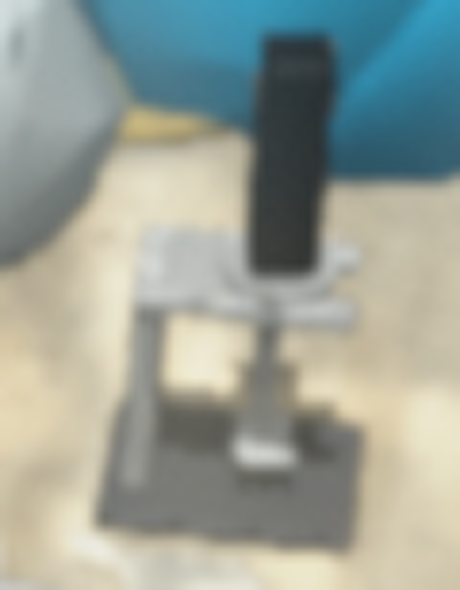

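The side crop shows the saddle face-on, its bright tip at about (265,455) with the stem behind. So the saddle points at +y and the lifter yaw is about 105°. I'll go above the handle.

Run:
```python
from rig import *
from h import *
st=get_state();print(inc(st,(.471,-.147,.26),105))
```

```text
[-1.00e-01  0.00e+00 -8.44e+01 -3.28e-02  4.90e-03  9.95e-02]
```

Call:
{"op": "move_arm", "data": {
  "increments": [
    [0,0,-7,0,0,0,0.085],
    [0,0,-14,-0.005,0,0.01,0.085],
    [0,0,-21,-0.01,0,0.02,0.085],
    [0,0,-28,-0.015,0,0.03,0.085],
    [0,0,-35,-0.02,0,0.04,0.085],
    [0,0,-42,-0.025,0,0.05,0.085],
    [0,0,-49,-0.03,0.003,0.06,0.085],
    [0,0,-56,-0.033,0.005,0.07,0.085],
    [0,0,-63,-0.033,0.005,0.075,0.085],
    [0,0,-70,-0.033,0.005,0.08,0.085]
  ]
}}

```text
time_s: 2.62
tcp_pos: [0.4696, -0.1492, 0.28]
orientation: [0.703, 0.711, -0.0, 0.0]
ft_force: [-1.2, 0.9, 0.5]
width: 0.0853
gripper_force: 0.0
```

Call:
{"op": "move_arm", "data": {
  "increments": [
    [0,0,-7,0,0,0.01,0.085],
    [0,0,-14.4,0,0,0.02,0.085],
    [0,0,-14.4,0,0,0.02,0.085],
    [0,0,-14.4,0,0,0.02,0.085]
  ]
}}

```text
time_s: 2.95
tcp_pos: [0.4699, -0.1487, 0.2603]
orientation: [0.612, 0.791, -0.0, -0.0]
ft_force: [-0.0, 0.6, 0.1]
width: 0.0846
gripper_force: 0.0
```

Run:
```python
from rig import *
from h import *
st=get_state();show(st)
s=snapshot("wrist");pickle.dump(s,open("pics/w2.pkl","wb"))
cv2.imwrite("pics/w2.png",cv2.resize(s["color"][:,:,::-1],(768,576)))
```

```text
t 2.95 tcp [ 0.4699 -0.1487  0.2603] yaw 104.58 zax [-5.e-04  0.e+00 -1.e+00] F [-0.   0.6  0.1] M [ 0.01  0.04 -0.02] w 0.0846 0.0 q [-0.57 -0.22 -0.19  1.6  -0.    0.74]
```

View pics/w2.png

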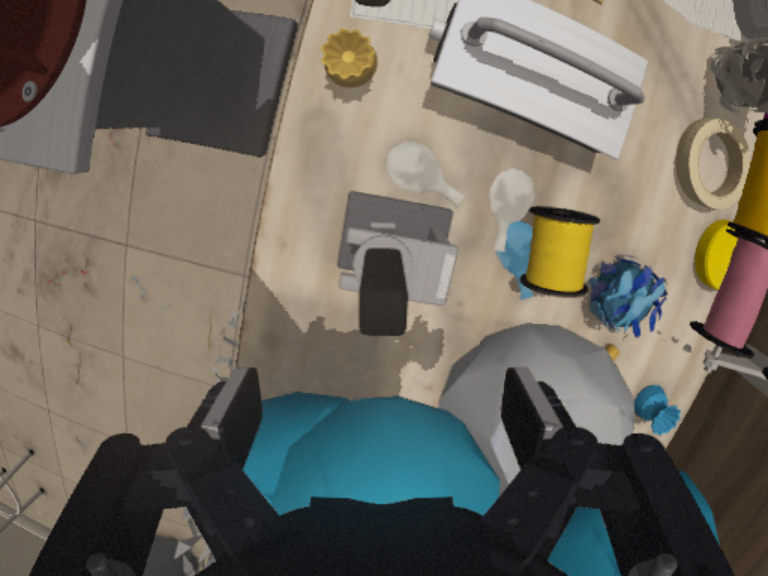

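The handle is square to the jaws, its top centre at about (384,312) against a jaw centre line at u≈381. Casting it for a last correction.

Run:
```python
from rig import *
from h import *
s=pickle.load(open("pics/w2.pkl","rb"));c=lambda u,v,z:cast(s,u/1.5,v/1.5,z,True).round(4)
print("top far corners",c(361,333,.186),c(408,333,.186),"bottom near",c(363,250,.102),c(401,250,.102))
P=[c(345,272,.096),c(441,304,.096),c(457,245,.096),c(341,288,.096)];print("fork",P)
print("collar left/right/top",c(353,258,.101),c(413,260,.101),c(383,233,.101))
# lid corners & bar
print("lid",c(432,81,.05),c(617,158,.05),c(648,60,.05),"bar",c(488,24,.096),c(637,92,.096))
st=get_state();print(inc(st,(.471,-.147,.148),105))
```

```text
top far corners [ 0.4627 -0.1598  0.186 ] [ 0.4851 -0.154   0.186 ] bottom near [ 0.4556 -0.1402  0.102 ] [ 0.4797 -0.134   0.102 ]
fork [array([ 0.4476, -0.1598,  0.096 ]), array([ 0.5178, -0.1657,  0.096 ]), array([ 0.516 , -0.1223,  0.096 ]), array([ 0.4475, -0.1717,  0.096 ])]
collar left/right/top [ 0.4506 -0.1475  0.101 ] [ 0.4893 -0.1388  0.101 ] [ 0.4655 -0.1262  0.101 ]
lid [ 0.4741 -0.0151  0.05  ] [ 0.6365 -0.0235  0.05  ] [0.6424 0.0685 0.05  ] bar [0.4958 0.0268 0.096 ] [0.6128 0.0224 0.096 ]
[ 0.      0.     -0.5     0.0015  0.0012  0.1129]
```

Call:
{"op": "move_arm", "data": {
  "increments": [
    [0,0,0,0.001,0.001,0.03,0.085],
    [0,0,0,0.001,0.001,0.06,0.085],
    [0,0,0,0.001,0.001,0.09,0.085],
    [0,0,0,0.001,0.001,0.108,0.085],
    [0,0,0,0.001,0.001,0.112,0.06],
    [0,0,0,0.001,0.001,0.112,0.04],
    [0,0,0,0.001,0.001,0.112,0.03],
    [0,0,0,0.001,0.001,0.112,0.02],
    [0,0,0,0.001,0.001,0.112,0.01],
    [0,0,0,0.001,0.001,0.112,0.01]
  ],
  "squeeze": 60
}}

```text
time_s: 3.83
tcp_pos: [0.4721, -0.1476, 0.15]
orientation: [0.61, 0.792, 0.0, 0.001]
ft_force: [-2.0, 0.0, 6.5]
width: 0.0236
gripper_force: 63.3
```

Call:
{"op": "move_arm", "data": {
  "increments": [
    [0,0,0,0,0,0,0.01],
    [0,0,0,0,0,0,0.01],
    [0,0,0,0,0,-0.003,0.01],
    [0,0,0,0,0,-0.006,0.01],
    [0,0,0,0,0,-0.006,0.01]
  ]
}}

```text
time_s: 4.25
tcp_pos: [0.4715, -0.1471, 0.155]
orientation: [0.61, 0.792, 0.0, 0.0]
ft_force: [-0.0, -1.2, -1.9]
width: 0.0234
gripper_force: 62.4
```

Run:
```python
from rig import *
from h import *
st=get_state();show(st)
a=np.radians(4.6)
p=st["tcp_pos"]-.07*np.array([np.cos(a),np.sin(a),0]);print(inc(st,p,105),p)
```

```text
t 4.25 tcp [ 0.4715 -0.1471  0.155 ] yaw 104.84 zax [ 6.e-04 -4.e-04 -1.e+00] F [-0.  -1.2 -1.9] M [-0.04  0.01 -0.06] w 0.0234 62.4 q [-0.57 -0.22 -0.39  1.41 -0.    0.74]
[ 0.      0.     -0.2     0.0124 -0.0689 -0.    ] [ 0.40171744 -0.15268785  0.15501265]
```

Call:
{"op": "move_arm", "data": {
  "increments": [
    [0,0,0,0.002,-0.01,0,0.01],
    [0,0,0,0.005,-0.028,0,0.01],
    [0,0,0,0.009,-0.05,0,0.01],
    [0,0,0,0.012,-0.068,0,0.01],
    [0,0,0,0.012,-0.07,0,0.01],
    [0,0,0,0.012,-0.07,-0.03,0.01],
    [0,0,0,0.012,-0.07,-0.065,0.01],
    [0,0,0,0.012,-0.07,-0.1,0.01],
    [0,0,0,0.012,-0.07,-0.11,0.01],
    [0,0,0,0.012,-0.07,-0.11,0.01]
  ]
}}

```text
time_s: 5.08
tcp_pos: [0.4019, -0.1542, 0.2674]
orientation: [0.61, 0.792, -0.0, 0.003]
ft_force: [0.2, 0.4, -1.8]
width: 0.0234
gripper_force: 62.7
```

Run:
```python
from rig import *
from h import *
st=get_state();show(st);print(inc(st,(.5585,-.03,.265),86.8))
s=pickle.load(open("pics/w2.pkl","rb"));c=lambda u,v,z:cast(s,u/1.5,v/1.5,z,True).round(3)
print("reel",c(528,210,.05),c(528,292,.03))
```

```text
t 5.08 tcp [ 0.4019 -0.1542  0.2674] yaw 104.84 zax [ 0.0041 -0.0032 -1.    ] F [ 0.2  0.4 -1.8] M [-0.01 -0.07  0.03] w 0.0234 62.7 q [-0.67 -0.42 -0.34  1.64  0.    0.64]
[2.000e-01 2.000e-01 1.800e+01 7.990e-02 1.832e-01 2.600e-03]
reel [ 0.574 -0.089  0.05 ] [ 0.606 -0.158  0.03 ]
```

Call:
{"op": "move_arm", "data": {
  "increments": [
    [0,0,3,0.012,0.028,0,0.01],
    [0,0,6,0.027,0.06,0,0.01],
    [0,0,9,0.042,0.095,0,0.01],
    [0,0,12,0.057,0.13,0,0.01],
    [0,0,15,0.07,0.16,0,0.01],
    [0.2,0.2,18,0.08,0.183,0,0.01],
    [0.2,0.2,18,0.08,0.183,0.01,0.01],
    [0.2,0.2,18,0.08,0.183,0.035,0.01],
    [0.2,0.2,18,0.08,0.183,0.062,0.01],
    [0.2,0.2,18,0.08,0.183,0.065,0.01]
  ]
}}

```text
time_s: 5.92
tcp_pos: [0.5541, -0.0281, 0.1922]
orientation: [0.726, 0.688, -0.003, -0.006]
ft_force: [-1.4, 0.0, -1.8]
width: 0.0232
gripper_force: 62.3
```

Run:
```python
from rig import *
from h import *
st=get_state();show(st)
s=snapshot("wrist");pickle.dump(s,open("pics/w3.pkl","wb"))
cv2.imwrite("pics/w3.png",cv2.resize(s["color"][:,:,::-1],(768,576)))
```

```text
t 5.92 tcp [ 0.5541 -0.0281  0.1922] yaw 86.87 zax [-0.0125  0.0055 -0.9999] F [-1.4  0.  -1.8] M [0.03 0.01 0.03] w 0.0232 62.3 q [-0.29 -0.02 -0.13  1.47  0.    1.34]
```

View pics/w3.png

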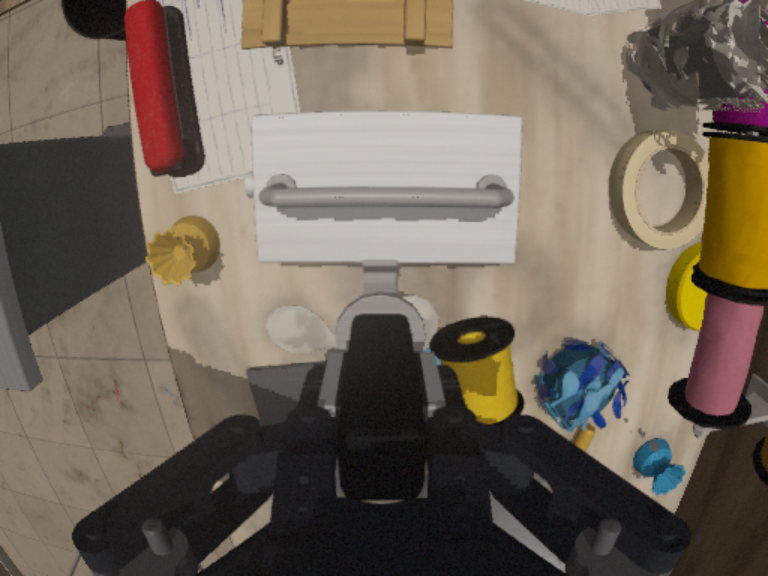

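The view shows the saddle tip at (380,265), the bar from (270,196) to (508,196), and the lid square to the tool. I'll let it settle and level, and measure the bar.

Call:
{"op": "move_arm", "data": {
  "increments": [
    [0,0,0,0,0,0,0.01],
    [0,0,0,0,0,0,0.01],
    [0,0,0,0,0,0,0.01]
  ]
}}

```text
time_s: 6.22
tcp_pos: [0.5576, -0.0295, 0.201]
orientation: [0.726, 0.687, 0.0, -0.001]
ft_force: [-0.1, -0.3, -1.3]
width: 0.0235
gripper_force: 62.3
```

Run:
```python
from rig import *
from h import *
st=get_state();show(st)
s=pickle.load(open("pics/w3.pkl","rb"));c=lambda u,v,z:cast(s,u/1.5,v/1.5,z,True).round(4)
a,b=c(262,197,.091),c(512,197,.091);print("bar",a,b,(a+b)/2, np.degrees(np.arctan2((b-a)[1],(b-a)[0])), c(385,197,.091))
for P in([c(252,115,.05),c(522,117,.05),c(515,264,.05),c(258,263,.05)],):
    P=np.array(P);print("lid",P,P.mean(0))
z=.192-.1285; print("tip",c(365,262,z+.008),c(396,262,z+.008))
print(inc(st,(.5575,-.028,.1995),86.8))
```

```text
t 6.22 tcp [ 0.5576 -0.0295  0.201 ] yaw 86.83 zax [-0.0015  0.0023 -1.    ] F [-0.1 -0.3 -1.3] M [-0.03  0.01 -0.05] w 0.0235 62.3 q [-0.29 -0.02 -0.12  1.48  0.    1.34]
bar [0.4936 0.0308 0.091 ] [0.6239 0.0241 0.091 ] [0.55875 0.02745 0.091  ] -2.943545135967367 [0.5576 0.0263 0.091 ]
lid [[ 0.4798  0.0778  0.05  ]
 [ 0.6427  0.0681  0.05  ]
 [ 0.6382 -0.0246  0.05  ]
 [ 0.4738 -0.0155  0.05  ]] [0.558625 0.02645  0.05    ]
tip [ 0.544  -0.0128  0.0715] [ 0.5618 -0.0138  0.0715]
[-0.1    -0.1     0.      0.0015 -0.0002  0.0015]
```

Call:
{"op": "move_arm", "data": {
  "increments": [
    [0,0,0,0.01,0.001,0.001,0.01],
    [0,0,0,0.025,0.001,0.001,0.01],
    [0,0,0,0.04,0.001,0.001,0.01],
    [0,0,0,0.05,0.001,0.001,0.01],
    [0,0,0,0.055,0.001,0.001,0.01],
    [0,0,0,0.055,0.001,0.001,0.01],
    [0,0,0,0.055,0.001,-0.005,0.01],
    [0,0,0,0.055,0.001,-0.01,0.01],
    [0,0,0,0.055,0.001,-0.013,0.01],
    [0,0,0,0.055,0.001,-0.013,0.01]
  ]
}}

```text
time_s: 7.05
tcp_pos: [0.5616, 0.0251, 0.2137]
orientation: [0.727, 0.687, 0.0, -0.002]
ft_force: [0.6, -0.0, -1.0]
width: 0.0232
gripper_force: 62.4
```

```bash
cat >> h.py <<'E'
def lidcorners(s):
    """ends of the lid's long edges in the wrist picture: subpixel by line fits to the bright mask"""
    hsv=cv2.cvtColor(s["color"],cv2.COLOR_RGB2HSV); m=((hsv[...,1]<30)&(hsv[...,2]>110)).astype(np.uint8)
    return m
E
python3 - <<'E'
from rig import *
from h import *
st=get_state();show(st)
s=snapshot("wrist");pickle.dump(s,open("pics/w4.pkl","wb"))
cv2.imwrite("pics/w4.png",cv2.resize(s["color"][:,:,::-1],(768,576)))
E
```

```text
t 7.05 tcp [0.5616 0.0251 0.2137] yaw 86.8 zax [-0.0021  0.0026 -1.    ] F [ 0.6 -0.  -1. ] M [-0.01 -0.03  0.01] w 0.0232 62.4 q [-0.19 -0.01 -0.09  1.5   0.    1.44]
```

View pics/w4.png

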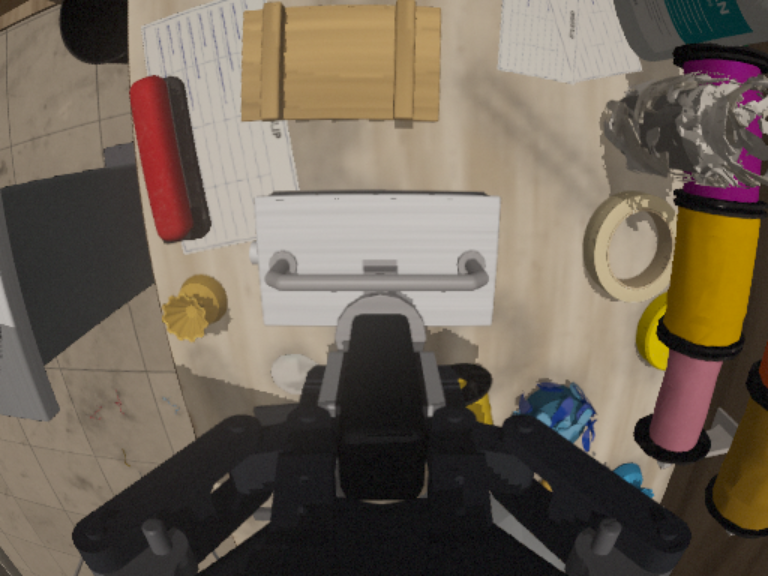

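The saddle is under the bar (bar from (268,282) to (488,282), saddle at (380,265)), and the rest is in view with rails at u≈273 and 404. Now a small lift, with edge positions compared before and after.

```bash
cat >> h.py <<'E'
def ends(s,uL=(256,265),uR=(499,493),v=(197,325),w=9):
    """mean offset (native px) of the lid's left and right end edges from the reference lines"""
    g=cv2.GaussianBlur(cv2.cvtColor(s["color"],cv2.COLOR_RGB2GRAY),(3,3),0).astype(float);o=[]
    for U,sg in((uL,1),(uR,-1)):
        e=[]
        for t in np.linspace(.1,.9,41):
            r=int(round((v[0]+t*(v[1]-v[0]))/1.5));u0=(U[0]+t*(U[1]-U[0]))/1.5;c=int(round(u0))
            d=sg*(g[r,c-w+1:c+w+2]-g[r,c-w-1:c+w]);k=d.clip(0);i=int(k.argmax());q=k[max(i-2,0):i+3]
            if k[i]>15:e.append(c-w+max(i-2,0)+(q*np.arange(len(q))).sum()/q.sum()-u0)
        o.append((np.median(e).round(2),len(e)))
    return o
E
python3 - <<'E'
from h import *
s=pickle.load(open("pics/w4.pkl","rb"));print(ends(s))
c=lambda u,v,z:cast(s,u/1.5,v/1.5,z,True).round(4)
for z in(0,.01,.02):
    P=np.array([c(243,10,z),c(441,7,z),c(440,121,z),c(243,121,z)]);print(z,P.mean(0),np.linalg.norm(P-np.roll(P,1,0),axis=1).round(4),np.degrees(np.arctan2((P[2]-P[3])[1],(P[2]-P[3])[0])))
P=np.array([c(273,5,.02),c(404,3,.02),c(404,120,.02),c(272,120,.02)]);print("rails",P,P.mean(0))
E
```

```text
[(np.float64(-1.36), 10), (np.float64(-0.65), 41)]
0 [0.538475 0.172125 0.      ] [0.0903 0.1512 0.0903 0.1501] -4.47191740243974
0.01 [0.539275 0.17025  0.01    ] [0.0876 0.1466 0.0877 0.1455] -4.492301159653898
0.02 [0.540075 0.16835  0.02    ] [0.0849 0.1422 0.085  0.1411] -4.510793466675015
rails [[0.4944 0.2164 0.02  ]
 [0.5875 0.2088 0.02  ]
 [0.5826 0.122  0.02  ]
 [0.489  0.1295 0.02  ]] [0.538375 0.169175 0.02    ]
```

Call:
{"op": "move_arm", "data": {
  "increments": [
    [0,0,0,0,-0.002,-0.002,0.01],
    [0,0,0,0,-0.002,-0.004,0.01],
    [0,0,0,0,-0.002,-0.006,0.01],
    [0,0,0,0,-0.002,-0.007,0.01],
    [0,0,0,0,-0.002,-0.008,0.01],
    [0,0,0,0,-0.002,-0.009,0.01],
    [0,0,0,0,-0.002,-0.01,0.01],
    [0,0,0,0,-0.002,-0.01,0.01],
    [0,0,0,0,-0.002,-0.01,0.01]
  ]
}}

```text
time_s: 7.85
tcp_pos: [0.5589, 0.0259, 0.2221]
orientation: [0.726, 0.687, -0.001, -0.003]
ft_force: [1.2, 0.1, -4.3]
width: 0.0236
gripper_force: 62.0
```

```bash
cat > look.py <<'E'
from rig import *
from h import *
import sys
st=get_state();show(st)
s=snapshot("wrist");pickle.dump(s,open(f"pics/{sys.argv[1]}.pkl","wb"));print(ends(s))
E
python3 look.py l1
```

```text
t 7.85 tcp [0.5589 0.0259 0.2221] yaw 86.84 zax [-0.0044  0.0032 -1.    ] F [ 1.2  0.1 -4.3] M [-0.02 -0.18  0.02] w 0.0236 62.0 q [-0.19 -0.02 -0.08  1.52  0.    1.44]
[(np.float64(2.85), 11), (np.float64(-0.31), 41)]
```

```bash
cat >> h.py <<'E'
def edges(s,w=9,rows=range(172,214)):
    """native px (u,v) points on the lid's left / right end edges, from saturation"""
    S=cv2.GaussianBlur(cv2.cvtColor(s["color"],cv2.COLOR_RGB2HSV)[...,1],(3,3),0).astype(float);o=[]
    for u0,sg in((174,-1),(330.5,1)):
        e=[]
        for r in rows:
            c=int(round(u0));d=sg*(S[r,c-w+1:c+w+2]-S[r,c-w-1:c+w]);k=d.clip(0);i=int(k.argmax());j=max(i-2,0);q=k[j:i+3]
            if k[i]>12:e.append((c-w+j+(q*np.arange(len(q))).sum()/q.sum(),r))
        o.append(np.array(e))
    return o
def endx(s,z,a=np.radians(-3.1)):
    """position of the end edges along the lid's x for plane height z (mm)"""
    return [np.median([cast(s,u,v,z,True)@[np.cos(a),np.sin(a),0] for u,v in E])*1e3 if len(E) else np.nan for E in edges(s)]
def heights(s,ref):
    """mm by which each end is higher than in ref picture"""
    x0=endx(ref,.05);x=[endx(s,.05+h/1e3) for h in(0,10)]
    return [round(10*(x0[i]-x[0][i])/(x[1][i]-x[0][i]),2) for i in(0,1)],[len(e) for e in edges(s)]
E
cat > look.py <<'E'
from rig import *
from h import *
import sys
st=get_state();show(st)
s=snapshot("wrist");pickle.dump(s,open(f"pics/{sys.argv[1]}.pkl","wb"));print(heights(s,pickle.load(open("pics/w4.pkl","rb"))))
E
python3 - <<'E'
from h import *
r=pickle.load(open("pics/w4.pkl","rb"));print(endx(r,.05));print(heights(r,r))
s=pickle.load(open("pics/l1.pkl","rb"));print(endx(s,.05),heights(s,r))
E
```

```text
[np.float64(473.5536852961541), np.float64(637.9848787157672)]
([np.float64(0.0), np.float64(-0.0)], [42, 42])
[np.float64(472.3473335876448), np.float64(637.3401130971985)] ([np.float64(4.24), np.float64(-2.38)], [42, 42])
```

The −x end rose about 5 mm while the +x end stayed put, so the weight lies towards +x. The extra 2.8 N puts it roughly 25–30 mm off. I'll lower, slide 24 mm along the bar and lift again.

Call:
{"op": "move_arm", "data": {
  "increments": [
    [0,0,0,0,0,0.003,0.01],
    [0,0,0,0,0,0.006,0.01],
    [0,0,0,0,0,0.009,0.01],
    [0,0,0,0,0.008,0.009,0.01],
    [0,0,0,0,0.018,0.009,0.01],
    [0,0,0,0,0.024,0.009,0.01],
    [0,0,0,0,0.024,0.009,0.01],
    [0,0,0,0,0.024,0.006,0.01],
    [0,0,0,0,0.024,0.004,0.01],
    [0,0,0,0,0.024,0.003,0.01]
  ]
}}

```text
time_s: 8.73
tcp_pos: [0.583, 0.0245, 0.22]
orientation: [0.726, 0.687, -0.0, -0.002]
ft_force: [-0.5, 0.2, -1.9]
width: 0.0234
gripper_force: 62.7
```

Call:
{"op": "move_arm", "data": {
  "increments": [
    [0,0,0,0,0,-0.001,0.01],
    [0,0,0,0,0,-0.002,0.01],
    [0,0,0,0,0,-0.003,0.01],
    [0,0,0,0,0,-0.004,0.01],
    [0,0,0,0,0,-0.004,0.01],
    [0,0,0,0,0,-0.004,0.01]
  ]
}}

```text
time_s: 9.23
tcp_pos: [0.5829, 0.0245, 0.223]
orientation: [0.726, 0.687, -0.001, -0.003]
ft_force: [-0.1, -0.9, -5.4]
width: 0.0233
gripper_force: 61.8
```

```bash
python3 look.py l2
```

```text
t 9.23 tcp [0.5829 0.0245 0.223 ] yaw 86.84 zax [-0.0043  0.0031 -1.    ] F [-0.1 -0.9 -5.4] M [0.04 0.03 0.  ] w 0.0233 61.8 q [-0.18  0.06 -0.    1.52  0.    1.44]
([np.float64(nan), np.float64(nan)], [0, 0])
```

```bash
sed -i 's/for u0,sg in((174,-1),(330.5,1)):/off=-(s.get("tx",.5616)-.5616)*940\n    for u0,sg in((174+off,-1),(330.5+off,1)):/' h.py
sed -i 's/^s=snapshot("wrist");/s=snapshot("wrist");s["tx"]=st["tcp_pos"][0];/' look.py
python3 - <<'E'
from h import *
r=pickle.load(open("pics/w4.pkl","rb"))
for n,x in(("l1",.5589),("l2",.5829)):
    s=pickle.load(open(f"pics/{n}.pkl","rb"));s["tx"]=x;print(endx(s,.05),heights(s,r))
    for e in edges(s): print(e[[0,20,-1]].round(1).tolist())
E
```

```text
[np.float64(472.3473335876448), np.float64(637.3401130971985)] ([np.float64(4.24), np.float64(-2.38)], [42, 42])
[[171.7, 172.0], [177.0, 192.0], [178.9, 213.0]]
[[331.3, 172.0], [329.5, 192.0], [327.4, 213.0]]
[np.float64(471.0856701490572), np.float64(637.0392343832252)] ([np.float64(6.7), np.float64(-5.03)], [42, 42])
[[152.1, 172.0], [155.6, 192.0], [158.0, 213.0]]
[[308.5, 172.0], [307.5, 192.0], [306.0, 213.0]]
```

```bash
cat >> look.py <<'E'
d=snapshot("side");pickle.dump(d,open(f"pics/{sys.argv[1]}s.pkl","wb"))
r=pickle.load(open("pics/side.pkl","rb"));g=[cv2.cvtColor(x["color"],cv2.COLOR_RGB2GRAY) for x in(r,d)]
p=np.array([(318,316),(420,343),(307,347),(412,375),(310,360),(408,380),(450,400),(330,440)],np.float32).reshape(-1,1,2)/1.5
q,ok,e=cv2.calcOpticalFlowPyrLK(g[0],g[1],p,None,winSize=(15,15),maxLevel=1)
print("flow +x top,-x top,+x low,-x low,pan+x,pan-x,stapler,rest\n",np.c_[(q-p)[:,0].round(2),ok,e.round(0)].tolist())
E
python3 look.py l2
```

```text
t 9.28 tcp [0.5829 0.0245 0.223 ] yaw 86.84 zax [-0.0043  0.0031 -1.    ] F [-0.  -0.5 -5.7] M [0.   0.   0.02] w 0.0233 61.8 q [-0.18  0.06 -0.    1.52  0.    1.44]
([np.float64(6.61), np.float64(-4.9)], [42, 42])
flow +x top,-x top,+x low,-x low,pan+x,pan-x,stapler,rest
 [[0.44999998807907104, -0.38999998569488525, 1.0, 4.0], [0.3199999928474426, -0.1899999976158142, 1.0, 3.0], [-0.05999999865889549, -0.47999998927116394, 1.0, 1.0], [0.28999999165534973, -0.41999998688697815, 1.0, 3.0], [-0.029999999329447746, -0.03999999910593033, 1.0, 1.0], [0.029999999329447746, 0.0, 1.0, 1.0], [0.0, -0.09000000357627869, 1.0, 2.0], [0.019999999552965164, 0.0, 1.0, 1.0]]
```

The side-view flow shows both ends up by nearly the same 0.4 px with about 4 N extra, so it seems close to balanced. I'll raise it 4 mm more and check.

Call:
{"op": "move_arm", "data": {
  "increments": [
    [0,0,0,0,0,-0.001,0.01],
    [0,0,0,0,0,-0.002,0.01],
    [0,0,0,0,0,-0.003,0.01],
    [0,0,0,0,0,-0.004,0.01],
    [0,0,0,0,0,-0.004,0.01],
    [0,0,0,0,0,-0.004,0.01]
  ]
}}

```text
time_s: 9.88
tcp_pos: [0.5831, 0.0244, 0.2275]
orientation: [0.726, 0.687, -0.0, -0.002]
ft_force: [-0.5, -0.0, -5.6]
width: 0.0234
gripper_force: 61.8
```

```bash
python3 look.py l3
```

```text
t 9.88 tcp [0.5831 0.0244 0.2275] yaw 86.84 zax [-0.0036  0.0029 -1.    ] F [-0.5 -0.  -5.6] M [ 0.06 -0.01  0.02] w 0.0234 61.8 q [-0.18  0.06  0.01  1.53  0.    1.44]
([np.float64(10.03), np.float64(1.33)], [42, 42])
flow +x top,-x top,+x low,-x low,pan+x,pan-x,stapler,rest
 [[0.25999999046325684, -1.690000057220459, 1.0, 5.0], [0.10000000149011612, -0.4399999976158142, 1.0, 5.0], [-0.12999999523162842, -1.7599999904632568, 1.0, 2.0], [0.5699999928474426, -1.1399999856948853, 1.0, 9.0], [-0.029999999329447746, -0.09000000357627869, 1.0, 2.0], [0.029999999329447746, 0.009999999776482582, 1.0, 1.0], [0.0, -0.10999999940395355, 1.0, 2.0], [0.019999999552965164, -0.0, 1.0, 1.0]]
```

Call:
{"op": "move_arm", "data": {
  "increments": [
    [0,0,0,0,0,-0.001,0.01],
    [0,0,0,0,0,-0.002,0.01],
    [0,0,0,0,0,-0.003,0.01],
    [0,0,0,0,0,-0.004,0.01],
    [0,0,0,0,0,-0.004,0.01],
    [0,0,0,0,0,-0.004,0.01]
  ]
}}

```text
time_s: 10.48
tcp_pos: [0.5831, 0.0245, 0.2314]
orientation: [0.726, 0.687, -0.0, -0.002]
ft_force: [0.1, 0.2, -6.1]
width: 0.023
gripper_force: 61.9
```

```bash
python3 look.py l4
python3 - <<'E'
from h import *
r=pickle.load(open("pics/w4.pkl","rb"))
for n in("l1","l2","l3","l4"):
    s=pickle.load(open(f"pics/{n}.pkl","rb"));s.setdefault("tx",.5589)
    print(n,np.round(endx(s,.05),2),np.array(s["world_from_camera"])[:3,3].round(4))
a=cv2.resize(pickle.load(open("pics/l4s.pkl","rb"))["color"][190:280,190:310,::-1],(800,600),interpolation=cv2.INTER_CUBIC);cv2.imwrite("pics/l4c.png",a)
E
```

```text
t 10.48 tcp [0.5831 0.0245 0.2314] yaw 86.84 zax [-0.0037  0.003  -1.    ] F [ 0.1  0.2 -6.1] M [-0.04  0.03  0.01] w 0.023 61.9 q [-0.18  0.06  0.02  1.54  0.    1.44]
([np.float64(13.86), np.float64(5.35)], [42, 42])
flow +x top,-x top,+x low,-x low,pan+x,pan-x,stapler,rest
 [[0.20999999344348907, -3.0, 1.0, 6.0], [0.029999999329447746, -0.8600000143051147, 1.0, 8.0], [-0.14000000059604645, -2.9000000953674316, 1.0, 3.0], [0.9399999976158142, -1.9600000381469727, 1.0, 15.0], [-0.03999999910593033, -0.07999999821186066, 1.0, 2.0], [0.03999999910593033, 0.019999999552965164, 1.0, 1.0], [0.0, -0.10000000149011612, 1.0, 3.0], [0.019999999552965164, -0.0, 1.0, 1.0]]
l1 [472.35 637.34] [0.5637 0.109  0.3473]
l2 [471.12 637.06] [0.5876 0.1076 0.3483]
l3 [469.87 638.24] [0.5878 0.1076 0.3527]
l4 [468.47 638.99] [0.5878 0.1076 0.3567]
```

Both ends rose 4 mm for the last 4 mm of lift, so the lid is hanging free. I'll check its level from the slope of the lid's long edge in the side view.

```bash
cat > slope.py <<'E'
from h import *
import sys
def slope(f):
    d=pickle.load(open(f,"rb"));g=cv2.GaussianBlur(cv2.cvtColor(d["color"],cv2.COLOR_RGB2GRAY),(3,3),0).astype(float);P=[]
    for u in range(212,268):
        v0=int(233+(u-206)*17/66-14);q=(g[v0-1:v0+21,u]-g[v0+1:v0+23,u]).clip(0);i=int(q.argmax());j=max(i-2,0);w=q[j:i+3]
        if q[i]>30:P.append((u,v0+j+(w*np.arange(len(w))).sum()/w.sum()))
    P=np.float32(P);vx,vy,x,y=cv2.fitLine(P,cv2.DIST_HUBER,0,.01,.01).ravel();k=vy/vx
    return f,len(P),"slope deg",round(np.degrees(np.arctan(k)),2),"v@215,265",round(y+k*(215-x),2),round(y+k*(265-x),2),"res",round(float(np.median(abs(P[:,1]-y-k*(P[:,0]-x)))),2)
for f in sys.argv[1:]:print(*slope(f"pics/{f}.pkl"))
E
python3 slope.py side l2s l3s l4s
```

```text
pics/side.pkl 56 slope deg 12.79 v@215,265 232.84 244.19 res 0.05
pics/l2s.pkl 56 slope deg 12.34 v@215,265 232.32 243.26 res 0.04
pics/l3s.pkl 56 slope deg 12.25 v@215,265 231.11 241.97 res 0.05
pics/l4s.pkl 56 slope deg 12.25 v@215,265 229.82 240.68 res 0.04
```

View pics/l4c.png

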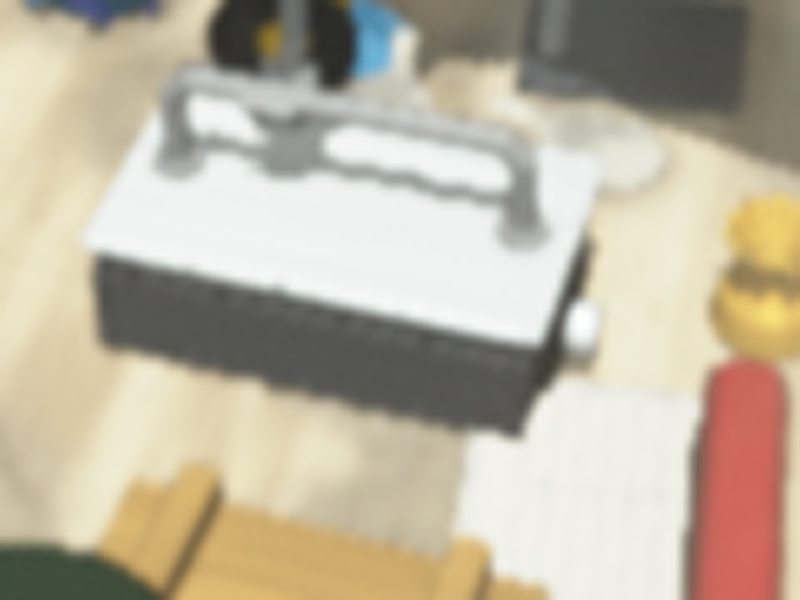

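The lid hangs level to within about 0.5°, clear of the pan rim. I'll work out the carry.

Run:
```python
from rig import *
from h import *
st=get_state();a=np.radians(-3.1)
r=pickle.load(open("pics/w4.pkl","rb"));s=pickle.load(open("pics/l4.pkl","rb"))
print("ref centre",np.mean(endx(r,.05)),"now",np.mean(endx(s,.0615)))
tx=st["tcp_pos"]@[np.cos(a),np.sin(a),0]*1e3;o=tx-np.mean(endx(s,.0615));print("offset o",o)
b=np.radians(-4.5)
for oo in(o,o-1):
    p=np.array([.5385,.170,0])+oo/1e3*np.array([np.cos(b),np.sin(b),0])+[0,-.001,.262];print(p,inc(st,p,85.5))
```

```text
ref centre 555.7692820059606 now 554.7556466325932
offset o 26.089329557981728
[0.5645089  0.16695305 0.262     ] [-0.2    -0.2     1.3     0.1414 -0.0265 -0.0302]
[0.56351199 0.16703151 0.262     ] [-0.2    -0.2     1.3     0.1414 -0.0275 -0.0302]
```

Call:
{"op": "move_arm", "data": {
  "increments": [
    [0,0,0,0,0,-0.001,0.01],
    [0,0,0,0,0,-0.003,0.01],
    [0,0,0,0,0,-0.007,0.01],
    [0,0,0,0,0,-0.011,0.01],
    [0,0,0,0,0,-0.015,0.01],
    [0,0,0,0,0,-0.019,0.01],
    [0,0,0,0,0,-0.023,0.01],
    [0,0,0,0,0,-0.027,0.01],
    [0,0,0,0,0,-0.029,0.01],
    [0,0,0,0,0,-0.03,0.01]
  ]
}}

```text
time_s: 11.42
tcp_pos: [0.5834, 0.0243, 0.2619]
orientation: [0.726, 0.687, -0.0, -0.002]
ft_force: [0.1, 0.4, -6.5]
width: 0.0232
gripper_force: 61.9
```

Call:
{"op": "move_arm", "data": {
  "increments": [
    [0,0,0,0.001,0,0,0.01],
    [0,0,0,0.003,0,0,0.01],
    [0,0,0,0.006,-0.001,0,0.01],
    [0,0,0.1,0.01,-0.002,0,0.01],
    [0,0,0.2,0.015,-0.003,0,0.01],
    [0,0,0.3,0.021,-0.004,0,0.01],
    [0,0,0.4,0.027,-0.005,0,0.01],
    [0,0,0.5,0.033,-0.006,0,0.01],
    [0,0,0.6,0.039,-0.007,0,0.01],
    [0,0,0.7,0.045,-0.008,0,0.01]
  ]
}}

```text
time_s: 12.25
tcp_pos: [0.5776, 0.0705, 0.2615]
orientation: [0.73, 0.683, -0.0, -0.002]
ft_force: [0.6, 0.0, -6.2]
width: 0.0232
gripper_force: 61.9
```

Call:
{"op": "move_arm", "data": {
  "increments": [
    [0,0,0,0.006,-0.001,0,0.01],
    [0,0,0,0.012,-0.002,0,0.01],
    [0,0,0,0.018,-0.003,0,0.01],
    [0,0,0,0.024,-0.004,0,0.01],
    [0,0,0,0.03,-0.005,0,0.01],
    [0,0,0,0.036,-0.007,0,0.01],
    [0,0,0,0.042,-0.008,0,0.01],
    [0,0,0,0.048,-0.009,0,0.01],
    [0,0,0,0.054,-0.01,0,0.01],
    [0,0,0,0.06,-0.012,0,0.01]
  ]
}}

```text
time_s: 13.08
tcp_pos: [0.5697, 0.131, 0.2617]
orientation: [0.731, 0.683, -0.0, -0.002]
ft_force: [0.4, -0.3, -6.9]
width: 0.0233
gripper_force: 62.0
```

Run:
```python
from rig import *
from h import *
st=get_state();show(st);print(inc(st,(.564,.167,.262),85.5))
```

```text
t 13.08 tcp [0.5697 0.131  0.2617] yaw 86.14 zax [-0.0037  0.003  -1.    ] F [ 0.4 -0.3 -6.9] M [ 0.02 -0.02 -0.03] w 0.0233 62.0 q [0.   0.06 0.08 1.59 0.   1.64]
[-2.00e-01 -2.00e-01  6.00e-01  3.56e-02 -8.20e-03 -2.00e-04]
```

Call:
{"op": "move_arm", "data": {
  "increments": [
    [0,0,0.1,0.006,-0.001,0,0.01],
    [0,0,0.2,0.012,-0.003,0,0.01],
    [0,0,0.3,0.018,-0.004,0,0.01],
    [0,0,0.4,0.023,-0.005,0,0.01],
    [0,0,0.5,0.028,-0.006,0,0.01],
    [0,0,0.6,0.032,-0.007,0,0.01],
    [0,0,0.6,0.034,-0.008,0,0.01],
    [0,0,0.6,0.0355,-0.008,0,0.01],
    [0,0,0.6,0.0355,-0.008,0.002,0.01],
    [0,0,0.6,0.0355,-0.008,0.005,0.01]
  ]
}}

```text
time_s: 13.92
tcp_pos: [0.5643, 0.1663, 0.257]
orientation: [0.734, 0.679, -0.0, -0.002]
ft_force: [0.2, -0.2, -5.7]
width: 0.0233
gripper_force: 62.0
```

Call:
{"op": "move_arm", "data": {
  "increments": [
    [0,0,0,0,0,0.004,0.01],
    [0,0,0,0,0,0.008,0.01],
    [0,0,0,0,0,0.012,0.01],
    [0,0,0,0,0,0.016,0.01],
    [0,0,0,0,0,0.02,0.01],
    [0,0,0,0,0,0.024,0.01],
    [0,0,0,0,0,0.028,0.01],
    [0,0,0,0,0,0.031,0.01],
    [0,0,0,0,0,0.033,0.01],
    [0,0,0,0,0,0.033,0.01]
  ]
}}

```text
time_s: 14.75
tcp_pos: [0.5638, 0.1665, 0.2233]
orientation: [0.734, 0.679, -0.001, -0.003]
ft_force: [-0.3, 0.4, -5.3]
width: 0.0232
gripper_force: 61.9
```

Run:
```python
from rig import *
from h import *
st=get_state();show(st)
s=snapshot("wrist");t=snapshot("top");d=snapshot("side")
for n,x in(("p1",s),("p1t",t),("p1s",d)):pickle.dump(x,open(f"pics/{n}.pkl","wb"))
z=st["tcp_pos"][2]-.1285-.046+.005;print("lid top z",z)
hsv=cv2.cvtColor(s["color"],cv2.COLOR_RGB2HSV);m=((hsv[...,1]<35)&(hsv[...,2]>100)).astype(np.uint8)
S=hsv[...,1]
for r in(140,160,180,195,210):print(r,''.join('#' if x else '.' for x in m[r,100:380:4]))
```

```text
t 14.75 tcp [0.5638 0.1665 0.2233] yaw 85.54 zax [-0.0045  0.003  -1.    ] F [-0.3  0.4 -5.3] M [-0.03 -0.01 -0.  ] w 0.0232 61.9 q [0.06 0.07 0.01 1.52 0.   1.71]
lid top z 0.05375701493458682
140 ..###################################################......###########
160 ...##################################################.....############
180 ..........######..##################.....############.................
195 ...........###########################.#.###########..................
210 .............######################........#########..................
```

```bash
python3 - <<'E'
from rig import *
from h import *
s=pickle.load(open("pics/p1.pkl","rb"));s["tx"]=.5831
b=np.radians(-4.5);ax=np.array([np.cos(b),np.sin(b),0]);ay=np.array([-np.sin(b),np.cos(b),0]);z=.0535
E=edges(s)
L=[np.array([cast(s,u,v,z,True) for u,v in e]) for e in E]
print("x ends",[np.median(l@ax).round(4) for l in L],"n",[len(e) for e in E],"centre",np.mean([np.median(l@ax) for l in L]).round(4),"rest",(np.array([.5385,.170,0])@ax).round(4),(np.array([.5385,.170,0])@ay).round(4))
g=cv2.GaussianBlur(cv2.cvtColor(s["color"],cv2.COLOR_RGB2GRAY),(3,3),0).astype(float);S=cv2.GaussianBlur(cv2.cvtColor(s["color"],cv2.COLOR_RGB2HSV)[...,1],(3,3),0).astype(float)
for nm,r0,sg,cols in(("far",131,-1,list(range(165,290,3))),("near",216,1,list(range(165,205,2))+list(range(285,300,2)))):
    e=[]
    for c in cols:
        d=sg*(S[r0-9:r0+11,c]-S[r0-11:r0+9,c]);k=d.clip(0);i=int(k.argmax());j=max(i-2,0);q=k[j:i+3]
        if k[i]>10:e.append(cast(s,c,r0-10+j+(q*np.arange(len(q))).sum()/q.sum(),z,True))
    e=np.array(e)
    if len(e)>3:
        vx,vy,_,_=cv2.fitLine(e[:,:2].astype(np.float32),cv2.DIST_HUBER,0,.001,.001).ravel();print(nm,len(e),np.median(e@ay).round(4),"yaw",np.degrees(np.arctan(vy/vx)).round(2))
    else:print(nm,len(e))
E
python3 slope.py side l4s
```

```text
x ends [np.float64(0.4288), np.float64(0.6047)] n [15, 42] centre 0.5167 rest 0.5235 0.2117
far 40 0.2587 yaw -4.5
near 15 0.1661 yaw -4.6
pics/side.pkl 56 slope deg 12.79 v@215,265 232.84 244.19 res 0.05
pics/l4s.pkl 56 slope deg 12.25 v@215,265 229.82 240.68 res 0.04
```

The lid is centred over the rest within about 1–2 mm and yaw agrees at −4.5°. Lowering gently.

Call:
{"op": "move_arm", "data": {
  "increments": [
    [0,0,0,0,0,0.002,0.01],
    [0,0,0,0,0,0.004,0.01],
    [0,0,0,0,0,0.006,0.01],
    [0,0,0,0,0,0.008,0.01],
    [0,0,0,0,0,0.01,0.01],
    [0,0,0,0,0,0.011,0.01],
    [0,0,0,0,0,0.012,0.01],
    [0,0,0,0,0,0.013,0.01],
    [0,0,0,0,0,0.014,0.01],
    [0,0,0,0,0,0.014,0.01]
  ]
}}

```text
time_s: 15.73
tcp_pos: [0.5639, 0.1665, 0.2096]
orientation: [0.734, 0.679, -0.0, -0.002]
ft_force: [0.0, 0.4, -6.7]
width: 0.0234
gripper_force: 61.9
```

Call:
{"op": "move_arm", "data": {
  "increments": [
    [0,0,0,0,0,0.0005,0.01],
    [0,0,0,0,0,0.001,0.01],
    [0,0,0,0,0,0.0015,0.01],
    [0,0,0,0,0,0.002,0.01],
    [0,0,0,0,0,0.0025,0.01],
    [0,0,0,0,0,0.003,0.01],
    [0,0,0,0,0,0.0035,0.01],
    [0,0,0,0,0,0.004,0.01],
    [0,0,0,0,0,0.004,0.01]
  ]
}}

```text
time_s: 16.48
tcp_pos: [0.564, 0.1665, 0.206]
orientation: [0.734, 0.679, -0.0, -0.002]
ft_force: [-0.5, 0.5, -1.6]
width: 0.0233
gripper_force: 62.6
```

Touchdown: the force is back to the lifter's own weight. Dropping the saddle clear and withdrawing to −x of the tool.

Call:
{"op": "move_arm", "data": {
  "increments": [
    [0,0,0,0,0,0.003,0.01],
    [0,0,0,0,0,0.007,0.01],
    [0,0,0,0,0,0.011,0.01],
    [0,0,0,0,0,0.015,0.01],
    [0,0,0,0,0,0.018,0.01],
    [0,0,0,0,0,0.018,0.01],
    [0,0,0,0,0,0.018,0.01]
  ]
}}

```text
time_s: 17.07
tcp_pos: [0.5637, 0.1666, 0.1875]
orientation: [0.734, 0.679, -0.001, -0.003]
ft_force: [0.8, -0.3, -1.4]
width: 0.0236
gripper_force: 62.6
```

Call:
{"op": "move_arm", "data": {
  "increments": [
    [0,0,0,-0.005,0,0,0.01],
    [0,0,0,-0.015,0,0,0.01],
    [0,0,0,-0.025,0,0,0.01],
    [0,0,0,-0.035,0,0,0.01],
    [0,0,0,-0.045,0,0,0.01],
    [0,0,0,-0.055,0,0,0.01],
    [0,0,0,-0.06,0,0,0.01],
    [0,0,0,-0.06,0,-0.01,0.01],
    [0,0,0,-0.06,0,-0.04,0.01],
    [0,0,0,-0.06,0,-0.07,0.01]
  ]
}}

```text
time_s: 17.9
tcp_pos: [0.5585, 0.1066, 0.258]
orientation: [0.734, 0.679, -0.001, -0.003]
ft_force: [1.0, -0.3, -0.5]
width: 0.0235
gripper_force: 62.4
```

```bash
cat > lidchk.py <<'E'
from rig import *
from h import *
import sys
st=get_state();show(st)
t=snapshot("top");w=snapshot("wrist");pickle.dump(t,open("pics/f_t.pkl","wb"));pickle.dump(w,open("pics/f_w.pkl","wb"))
hsv=cv2.cvtColor(t["color"],cv2.COLOR_RGB2HSV);m=(hsv[...,1]<25)&(hsv[...,2]>120);o=np.zeros(m.shape,np.uint8);o[150:235,150:215]=m[150:235,150:215]
print("lid top view",rect(t,o,.037)[0])
hsv=cv2.cvtColor(w["color"],cv2.COLOR_RGB2HSV);m=((hsv[...,1]<25)&(hsv[...,2]>120)).astype(np.uint8)
n,lab,sta,cen=cv2.connectedComponentsWithStats(m)
for i in np.argsort(-sta[1:,4])[:4]+1:print(sta[i],cen[i].round(0),rect(w,(lab==i),.037,True)[0])
E
python3 lidchk.py
```

```text
t 17.9 tcp [0.5585 0.1066 0.258 ] yaw 85.53 zax [-0.0063  0.0033 -1.    ] F [ 1.  -0.3 -0.5] M [-0.02 -0.07 -0.05] w 0.0235 62.4 q [-0.04  0.02  0.03  1.58  0.    1.61]
lid top view ((509.7900390625, 119.5767593383789), (144.56829833984375, 61.915679931640625), 5.061899185180664)
[  113    63   188   153 15765] [208. 121.] ((515.474365234375, 148.38626098632812), (227.2691650390625, 180.2068634033203), 6.2114949226379395)
[ 323   30   85   86 5443] [361.  75.] ((699.58935546875, 208.39256286621094), (115.0273666381836, 102.02220153808594), 10.313618659973145)
[   0  150   63  154 2640] [ 26. 235.] ((96.522705078125, 22.074317932128906), (292.0455322265625, 192.20774841308594), 88.2372817993164)
[ 451   29   55   59 1327] [482.  51.] ((910.175048828125, 262.442626953125), (88.55167388916016, 102.40484619140625), 40.273616790771484)
```

```bash
cat > fit.py <<'E'
from h import *
import sys
def proj(s,p):
    M=np.linalg.inv(np.array(s["world_from_camera"]));c=M[:3,:3]@p+M[:3,3];f=192/np.tan(np.radians(s["fovy"])/2)
    x,y,z=c[0],-c[1],-c[2];r=np.hypot(x,y);k=np.arctan2(r,z)/r;return np.array([s["cx"]+f*x*k,s["cy"]+f*y*k])
def side(s,C,yaw,off,along,n,z,ch,sg,w=.012):
    """edge search along the outward direction n: returns median offset (mm) of the edge from 'off' and count"""
    a=np.radians(yaw);Rz=np.array([[np.cos(a),-np.sin(a)],[np.sin(a),np.cos(a)]]);t=np.array([-n[1],n[0]]);e=[];ww=np.linspace(-w,w,49)
    for q in along:
        v=[]
        for d in ww:
            xy=np.array(C)+Rz@(np.array(n)*(off+d)+t*q);u=proj(s,np.r_[xy,z]);v.append(cv2.getRectSubPix(ch,(1,1),(float(u[0]),float(u[1])))[0,0])
        g=sg*np.gradient(cv2.GaussianBlur(np.float32(v).reshape(1,-1),(5,1),0).ravel());i=int(g.argmax())
        if g[i]>1.5:e.append((q,ww[i]))
    e=np.array(e);return (np.median(e[:,1])*1e3).round(2) if len(e)else None,len(e),(np.degrees(np.polyfit(e[:,0],e[:,1],1)[0]).round(2) if len(e)>6 else None)
if __name__=="__main__":
    s=pickle.load(open(sys.argv[1],"rb"));C=(.5385,.170)
    S=cv2.GaussianBlur(cv2.cvtColor(s["color"],cv2.COLOR_RGB2HSV)[...,1],(3,3),0).astype(np.float32)
    G=cv2.GaussianBlur(cv2.cvtColor(s["color"],cv2.COLOR_RGB2GRAY),(3,3),0).astype(np.float32)
    for nm,n,off,L in(("+x",(1,0),.083,.035),("-x",(-1,0),.083,.035),("+y",(0,1),.047,.07),("-y",(0,-1),.047,.07)):
        print(nm,"sat",side(s,C,-4.5,off,np.linspace(-L,L,25),n,.037,S,1),"gray",side(s,C,-4.5,off,np.linspace(-L,L,25),n,.037,G,-1))
E
python3 fit.py pics/f_w.pkl
```

```text
+x sat (np.float64(-1.0), 25, np.float64(-0.18)) gray (np.float64(-2.0), 25, np.float64(-0.44))
-x sat (np.float64(-0.5), 17, np.float64(-3.54)) gray (np.float64(-1.0), 19, np.float64(-9.5))
+y sat (np.float64(-0.5), 23, np.float64(1.3)) gray (np.float64(-1.0), 25, np.float64(0.56))
-y sat (np.float64(0.0), 24, np.float64(0.39)) gray (np.float64(-0.5), 25, np.float64(0.57))
```

The lid sits within about 1 mm of the planned pose and matches in yaw. Taking the lifter back.

Run:
```python
from rig import *
from h import *
st=get_state();print(inc(st,(.402,-.153,.262),104.8))
```

```text
[ 3.000e-01 -1.000e-01 -1.920e+01 -2.713e-01 -1.388e-01  5.000e-04]
```

Call:
{"op": "move_arm", "data": {
  "increments": [
    [0,0,-1,-0.015,-0.007,-0.005,0.01],
    [0,0,-3,-0.04,-0.02,-0.005,0.01],
    [0,0,-5,-0.07,-0.036,-0.005,0.01],
    [0,0,-8,-0.1,-0.051,-0.005,0.01],
    [0,0,-11,-0.135,-0.069,-0.005,0.01],
    [0,0,-13,-0.17,-0.087,-0.005,0.01],
    [0,0,-15,-0.205,-0.105,-0.005,0.01],
    [0.2,0,-17,-0.235,-0.12,-0.005,0.01],
    [0.3,-0.1,-19.2,-0.26,-0.133,-0.005,0.01],
    [0.3,-0.1,-19.2,-0.271,-0.139,-0.005,0.01]
  ]
}}

```text
time_s: 18.83
tcp_pos: [0.3984, -0.155, 0.2628]
orientation: [0.61, 0.792, -0.003, -0.003]
ft_force: [0.3, 0.9, -1.9]
width: 0.0236
gripper_force: 62.4
```

Call:
{"op": "move_arm", "data": {
  "increments": [
    [0,0,0,0,0,0,0.01],
    [0,0,0,0,0,0,0.01],
    [0,0,0,0,0,0,0.01],
    [0,0,0,0,0,0,0.01]
  ]
}}

```text
time_s: 19.17
tcp_pos: [0.4003, -0.152, 0.2626]
orientation: [0.61, 0.792, -0.002, -0.004]
ft_force: [0.7, 0.6, -1.1]
width: 0.0231
gripper_force: 62.4
```

Run:
```python
from rig import *
from h import *
st=get_state();show(st);print(inc(st,(.402,-.1531,.156),104.84))
```

```text
t 19.17 tcp [ 0.4003 -0.152   0.2626] yaw 104.82 zax [-0.0087  0.001  -1.    ] F [ 0.7  0.6 -1.1] M [ 0.01 -0.02 -0.  ] w 0.0231 62.4 q [-0.67 -0.41 -0.34  1.65 -0.    0.65]
[-0.5    -0.2    -0.     -0.0019  0.0022  0.1066]
```

Call:
{"op": "move_arm", "data": {
  "increments": [
    [-0.2,-0.1,0,-0.001,0.001,0.02,0.01],
    [-0.4,-0.2,0,-0.002,0.002,0.045,0.01],
    [-0.4,-0.2,0,-0.002,0.002,0.07,0.01],
    [-0.4,-0.2,0,-0.002,0.002,0.09,0.01],
    [-0.4,-0.2,0,-0.002,0.002,0.102,0.01],
    [-0.4,-0.2,0,-0.002,0.002,0.106,0.01],
    [-0.4,-0.2,0,-0.002,0.002,0.106,0.01],
    [-0.4,-0.2,0,-0.002,0.002,0.106,0.01]
  ]
}}

```text
time_s: 19.83
tcp_pos: [0.4018, -0.1542, 0.1575]
orientation: [0.61, 0.792, -0.001, 0.0]
ft_force: [-0.1, 0.3, -1.6]
width: 0.0234
gripper_force: 62.7
```

Run:
```python
from rig import *
from h import *
st=get_state();show(st);print(inc(st,(.4718,-.1474,.155),104.84))
```

```text
t 19.83 tcp [ 0.4018 -0.1542  0.1575] yaw 104.78 zax [-3.0e-04 -1.4e-03 -1.0e+00] F [-0.1  0.3 -1.6] M [-0.04  0.02 -0.01] w 0.0234 62.7 q [-0.67 -0.43 -0.55  1.45 -0.    0.64]
[-0.      0.1    -0.1    -0.0113  0.0694  0.0025]
```

Call:
{"op": "move_arm", "data": {
  "increments": [
    [0,0,0,0.001,0.008,0.002,0.01],
    [0,0,0,-0.002,0.022,0.002,0.01],
    [0,0,0,-0.005,0.037,0.002,0.01],
    [0,0,0,-0.008,0.052,0.002,0.01],
    [0,0,0,-0.01,0.063,0.002,0.01],
    [0,0,0,-0.011,0.069,0.002,0.01],
    [0,0,0,-0.011,0.069,0.002,0.01],
    [0,0,0,-0.011,0.069,0.002,0.01]
  ]
}}

```text
time_s: 20.5
tcp_pos: [0.4711, -0.1472, 0.1547]
orientation: [0.61, 0.792, -0.001, -0.0]
ft_force: [-0.0, -0.6, -0.9]
width: 0.0234
gripper_force: 62.7
```

Call:
{"op": "move_arm", "data": {
  "increments": [
    [0,0,0,0,0,0.002,0.01],
    [0,0,0,0,0,0.004,0.01],
    [0,0,0,0,0,0.005,0.01],
    [0,0,0,0,0,0.006,0.01],
    [0,0,0,0,0,0.0065,0.01],
    [0,0,0,0,0,0.0065,0.01]
  ]
}}

```text
time_s: 21.0
tcp_pos: [0.4706, -0.1475, 0.15]
orientation: [0.611, 0.792, -0.001, 0.0]
ft_force: [-8.2, 3.7, 16.9]
width: 0.023
gripper_force: 64.8
```

The collar has met the prongs. Easing off, opening, and retreating straight up.

Call:
{"op": "move_arm", "data": {
  "increments": [
    [0,0,0,0,0,-0.001,0.01],
    [0,0,0,0,0,-0.0015,0.01],
    [0,0,0,0,0,-0.0015,0.03],
    [0,0,0,0,0,-0.0015,0.05],
    [0,0,0,0,0,-0.0015,0.07],
    [0,0,0,0,0,-0.0015,0.085],
    [0,0,0,0,0,-0.0015,0.085],
    [0,0,0,0,0,-0.0015,0.085],
    [0,0,0,0,0,-0.0015,0.085]
  ]
}}

```text
time_s: 21.75
tcp_pos: [0.4709, -0.1472, 0.1493]
orientation: [0.611, 0.792, -0.001, -0.0]
ft_force: [-1.5, 0.2, -0.5]
width: 0.0849
gripper_force: 0.0
```

Call:
{"op": "move_arm", "data": {
  "increments": [
    [0,0,0,0,0,-0.01,0.085],
    [0,0,0,0,0,-0.03,0.085],
    [0,0,0,0,0,-0.06,0.085],
    [0,0,0,0,0,-0.09,0.085],
    [0,0,0,0,0,-0.11,0.085],
    [0,0,0,0,0,-0.112,0.085],
    [0,0,0,0,0,-0.112,0.085]
  ]
}}

```text
time_s: 22.33
tcp_pos: [0.4717, -0.1476, 0.2634]
orientation: [0.611, 0.792, -0.001, 0.001]
ft_force: [0.6, -0.6, -0.1]
width: 0.085
gripper_force: 0.0
```

```bash
python3 - <<'E'
from rig import *
from h import *
st=get_state();show(st)
w=snapshot("wrist");t=snapshot("top");d=snapshot("side");pickle.dump(w,open("pics/e_w.pkl","wb"))
g=lambda x:cv2.cvtColor(x["color"],cv2.COLOR_RGB2GRAY)
def flow(a,b,pts):
    p=np.float32(pts).reshape(-1,1,2)/1.5;q,ok,e=cv2.calcOpticalFlowPyrLK(g(a),g(b),p,None,winSize=(15,15),maxLevel=2);return np.c_[(q-p)[:,0].round(2),ok,e.round(0)].tolist()
# wrist vs before the grasp (nearly same pose): handle corners, collar, fork, reel
print("wrist: handle far L,R, near L,R, collar, fork corner, foot, reel",flow(pickle.load(open("pics/w2.pkl","rb")),w,[(361,332),(408,332),(364,252),(402,254),(384,235),(455,245),(350,195),(530,210)]))
S0=pickle.load(open("pics/side.pkl","rb"))
print("side: handle top, handle bottom, saddle, stapler ends, gold, reel",flow(S0,d,[(440,212),(438,250),(438,270),(452,372),(448,440),(458,345),(350,285)]))
E
python3 - <<'E'
from h import *
a=pickle.load(open("pics/w2.pkl","rb"))["world_from_camera"];b=pickle.load(open("pics/e_w.pkl","rb"))["world_from_camera"];print((np.array(b)-np.array(a))[:3,3].round(4))
E
```

```text
t 22.33 tcp [ 0.4717 -0.1476  0.2634] yaw 104.74 zax [ 0.0014 -0.0024 -1.    ] F [ 0.6 -0.6 -0.1] M [ 0.02  0.02 -0.03] w 0.085 0.0 q [-0.57 -0.22 -0.19  1.6  -0.    0.75]
wrist: handle far L,R, near L,R, collar, fork corner, foot, reel [[-1.690000057220459, -1.190000057220459, 1.0, 3.0], [-2.1700000762939453, -1.4800000190734863, 1.0, 8.0], [-1.9900000095367432, -0.6100000143051147, 1.0, 3.0], [-2.319999933242798, -1.0, 1.0, 3.0], [-2.0199999809265137, -0.6299999952316284, 1.0, 5.0], [-2.1600000858306885, -0.36000001430511475, 1.0, 4.0], [-1.590000033378601, -0.30000001192092896, 1.0, 3.0], [-2.359999895095825, -0.25, 1.0, 4.0]]
side: handle top, handle bottom, saddle, stapler ends, gold, reel [[-0.36000001430511475, -0.4399999976158142, 1.0, 5.0], [-0.11999999731779099, 0.75, 1.0, 19.0], [-0.3100000023841858, 0.07999999821186066, 1.0, 11.0], [0.009999999776482582, -0.4000000059604645, 1.0, 6.0], [0.019999999552965164, 0.05000000074505806, 1.0, 3.0], [-0.029999999329447746, -0.03999999910593033, 1.0, 7.0], [-0.019999999552965164, -0.10000000149011612, 1.0, 6.0]]
[0.0013 0.0014 0.0029]
```

```bash
python3 -c "
from rig import *
print(close_job())"
```

```text
the job is handed in; nothing more can be done
None
```

I set the lid down level on the wooden rest, within about 1–2 mm of centre and lined up. The lifter hangs by its collar in the stand within about 1 mm of its start, the bystanders I checked had not moved, and the job was handed in at about 22 s of the 67 s allowed.

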